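# Clamp a printed bracket in the drill jig

### The job

Set the printed bracket into the drill jig, its flange flat on the base plate, its upright web fully against the low rail and its end against the stop pin. Swing the clamp strap round until it sits square across the flange against its dowel, then screw the clamp down tight with the black clamping handle: the side walls block a full turn, so work it clockwise in short swings, lifting the handle out of its teeth to bring it back each time. Leave the bracket home and firmly clamped, and do not disturb the spool, the screwdriver or the jar.

Things in the scene. Friction and masses are not known exactly. Their poses are not given: they have to be found in the camera images.
- jig: Bare aluminium channel drill jig, fixed on the mat. Origin: underside of its base plate (3 mm above the bench) on the axis of the upright clamp stud; x away from the robot at yaw 0, y left. In its frame, mm: base plate x -75..75, y -103..88, top z 15; tall side plate: inner face y 73, x -62..62, top z 82. The stud carries, from below, strap, hex nut and clamping handle.
- rail (a point): Middle of the top edge of the jig's low locating rail, on its inner face: jig frame x 0, y -83, z 40 mm. The rail runs x -62..62 opposite the tall side plate, 10 thick, and stands 25 above the base plate. The outer face of the bracket's web goes flat against it.
- stop_pin (a point): Top centre of the steel end stop pin: 12 mm diameter, jig frame x 56, y -50, top z 35 mm. The bracket's +x end (x 50 mm in the jig frame) meets it.
- dowel (a point): Top centre of the small steel dowel, 8 mm diameter, jig frame x -18.5, y 34, top z 36 mm, that stops the strap's heel when the strap is square.
- home (a point): Point fixed to the jig (axes as the jig's), at x 0, y -79, z 52.5 mm in the jig frame: where bracket_mid lies, axes parallel, when the bracket is fully home.
- bracket_mid (a point): Loose white 3D-printed L bracket, 0.1 to 0.2 kg, at first on its flange on the mat right of the jig. Point: middle of its upright web, 37.5 mm above its underside; x along its length, z up. Web 100 long (x -50..50), 8 thick (y -4..4), 75 high from the underside. Flange at the bottom, 8 thick, from the web out to y +57. Grip the upper part of the web.
- strap (a joint): Angle of the clamp strap about the stud, rad: 0 = square across the flange, toe to the jig's -y, against its dowel (hard stop); grows clockwise seen from above; 1.57 = toe to the jig's -x; limit 2.1. It starts swung aside at 1.55 to 1.8 so that the bracket can be set down. It stays where it is left; about 1.2 N at the toe swings it.
- strap_toe (a point): Point of the dark steel strap 52 mm from the stud axis, 10 mm from its toe end, half-way up its thickness; y points from toe to heel. Strap 28 wide, 14 thick, 112 long, 62 of it on the toe side of the stud. Underside 24.2 mm above the jig's underside less 0.64 mm per rad of nut: clears the flange while loose. Push it from the side with the fingertips, or pinch it.
- handle_grip (a point): Middle of the grip of the black clamping handle: 72 mm from the stud axis, 78.5 mm above the jig's underside when down (less 0.64 mm per rad of nut); x points outwards from the stud. Grip 46 long, 16 wide, 14 high, rising outwards at 0.22 rad; pinch it from above across its width. A 14 mm arm leads from it to the 37 mm hub on the stud.
- nut (a joint): Turn of the steel clamping nut, rad: 0 = loosest, grows clockwise seen from above (tightening); a hard stop at 3.0 = fully tight. It starts at 0 to 0.9. Thread lead 4 mm per turn; with the bracket beneath, the strap bites from about 1.9. Friction 0.22 N m, about 3 N at the handle's grip. It never turns back by itself.
- handle_turn (a joint): Angle of the black clamping handle about the stud, rad: 0 = pointing to the jig's +x; grows clockwise seen from above (tightening, towards the jig's -y). Limits -0.75 to 0.75, where the handle would meet the side plate or the bracket's web. It starts at -0.6 to 0.1, clear of where the flange goes.
- handle (a joint): Lift of the clamping handle, m: 0 = down, its 12 teeth (30 degrees apart, play 0.05 rad) locked to the nut both ways; from 0.007 up to its limit 0.012 it turns freely without the nut. A spring and its weight press it down with 4 to 7 N.
- spool: Bystander: reel of yellow filament lying flat, 200 diameter, 66 high; origin under its centre.
- screwdriver: Bystander: screwdriver lying on the mat; origin under its middle.
- jar: Bystander: small amber jar, 48 diameter, 60 high; origin under its centre.
Not all that is in view belongs to the job. Leave any yellow look-alike of the part that bears bracket_mid alone.

How it is judged:
On the way, in this order (a step that is already met when the one before it is completed fails the run):
1. the bracket stands home in the jig, web against the rail and end against the pin (x of bracket_mid in the frame of home between -0.003 and 0.003 m and y of bracket_mid in the frame of home between -0.003 and 0.003 m and z of bracket_mid in the frame of home below 0.003 m and angle between the x axis of bracket_mid and the x axis of home, either way round below 0.06 rad), for 0.2 s.
2. the strap is swung square across the flange (value of joint strap below 0.12 rad), for 0.2 s.
3. the clamp is screwed down tight (value of joint nut above 2.85 rad and contact force between strap and bracket above 10 N), for 0.2 s.
At the end, for the whole second after the job is handed in: The bracket is home in the jig (within 3 mm of home along each axis and 0.06 rad in direction), the strap is square across its flange (within 0.12 rad), the nut is tight (beyond 2.85 rad) and the strap presses on the bracket with more than 10 N (all of step 1 and all of step 3 and value of joint strap below 0.12 rad); the robot touches nothing.
It fails at once if the spool is moved by more than 20 mm (distance of spool from where it was at the start of the episode above 0.02 m).
It fails at once if the screwdriver is moved by more than 20 mm (distance of screwdriver from where it was at the start of the episode above 0.02 m).
It fails at once if the jar is moved by more than 20 mm (distance of jar from where it was at the start of the episode above 0.02 m).
It also fails if it takes over 72 s, if anything falls off the work surface, if the arm or the gripper's body presses on something with over 40 N, if the wrist force passes 120 N, or if a joint passes its speed limit or range.

### The arm

A 7-joint arm with a two-finger parallel gripper is mounted at the origin on the work surface. World frame = base frame: x ahead of the robot, y to its left, z up, the work surface at z = 0. Lengths are in m, angles in rad, forces in N, time in s.
With the tool pointing down it reaches from about 0.4 to 0.9 m from the base axis. Payload 5.5 kg.
Tool frame: the origin (TCP) lies at the very end of the fingers, on their centre line; the grasp point (between the pads) lies behind it (grasp_offset is the z of the grasp point in the tool frame, in m); z points along the fingers, y is the line along which they close (so a half turn about z gives the same grasp; the last joint's range is limited). The gripper opens to 92 mm and grips with 3 to 60 N. Pads are 19 mm wide; open, the fingers measure 130 mm over their backs; the gripper's body (75 mm by 190 mm) begins 47 mm behind the grasp point.
Start: joints at [-0.883, 0.501, -0.427, 1.55, 0.221, 1.138, -0.21], TCP at [0.268, 0.592, 0.227] pointing down, gripper open.
Joint ranges: [-2.88, 2.88], [-0.31, 2.03], [-1.54, 1.56], [0.2, 2.42], [-1.41, 4.55], [0.19, 2.02], [-2.57, 2.57]. Speed limits (rad/s): [2.57, 2.57, 3.14, 3.14, 3.14, 3.14, 3.14].

### API

Orientations are given as [roll, pitch, yaw] about the fixed x, y, z axes, in that order (R = Rz(yaw) Ry(pitch) Rx(roll)).
In Python, from cell import * gives the robot as it stands.
- The arm moves only by the tool apply_moves, never from a script. Its argument "rows" is one flat list of numbers, 7 for each row, row after row: the shift along the tool's x, y, z scaled (see below), then the turn, a rotation vector about the tool's x, y, z scaled (see below), then the gripper command: -1 is shut, 1 is fully open, values between are in proportion. In form: [tx, ty, tz, rx, ry, rz, grip, tx, ty, tz, rx, ry, rz, grip, ...]. A call has exactly 10 rows; each row shifts and turns the commanded pose from where the row before left it, along the tool's axes as they then stand; what a row does not reach is not made up. The controller multiplies each number of a shift by 0.04 m and each number of a turn by 4 degrees. A row lasts 1/12 s, in which the tool goes at most 41.7 mm and 7.16 degrees, less where a joint would pass 70% of its speed; a pose out of reach is approached as far as the arm can. A call with a number of a shift or a turn outside -1 to 1 is refused whole. A call with a gripper value outside its range is refused whole. The fingers move at their own pace and stop on an object; "force" is the grip in N (left out, the last holds). Time passes only in rows, so rows that do not move let the fingers close, or fill a call up. It gives the time, the measured TCP pose, the force, the opening and the grip force at its end, in the units of the state.
- observe(): the state, without advancing time (a new reading comes with each control period).
- capture(name): name is "side" or "top" or "wrist"; returns the picture (480x640x3 uint8, blue, green, red); there is no depth.
- calibration(name): a dict with "mtx" (3x3 intrinsics, pixels), "rvec" (rotation vector, rad) and "tvec" (3), from world to camera coordinates, as OpenCV has them; the wrist camera has in their place "T_tool_cam" (4x4, takes a point from camera to tool coordinates, whose origin is the TCP and whose axes are the flange's). Camera axes: x right, y down, z forward; pixel columns grow to the right and rows downward; lengths in m; the calibration is good to about 2 mm. The wrist camera is an equidistant fisheye: a pixel r from the principal point sees the ray r / f radians off the axis. A picture is of the moment at which its call begins: read the wrist's pose just before it. calibration takes no time and is no camera call.
- hand_in(): hands the job in; it is judged then, once.
The state is a dict: "t": time; "qpos": joint angles; "joint_velocities": joint speeds; "tau": joint torques, N m; "tcp_pos": TCP position; "tool_rot": TCP orientation; "force": force on the tool from outside, world axes, zero at the start; "ft_torque": the same for the moment, N m; "width": finger opening in m; "grasp_force": force on a finger pad.
Only numpy, scipy, OpenCV 4.12 (cv2) and the standard library are available. Lean on these libraries where they do the work, as an engineer would, in place of code of your own. Each camera call takes 0.05 s, during which the arm holds its last target. There are 200 camera calls.

## Working session

There is one attempt and no reset: what is moved stays moved. The work goes in short steps, Python scripts to look and compute and a tool call to move; the robot and the scene stay as the last step left them, time stands still between calls to the robot, and variables do not carry over. Pictures are saved under pics/ and viewed, at most 10 in all, crops included, and the job is handed in when it is done.

Besides the shell and the picture viewer there is one more tool, called as name(argument=value, ...), one argument or row to a line, values as JSON. apply_moves: Moves the arm, as the interface text tells. Shifts and turns lie within -1 to 1; 1 stands for 0.04 m of shift or 4 degrees of turn. Its arguments: {"type":"object","properties":{"rows":{"type":"array","items":{"type":"number","minimum":-1,"maximum":1}},"force":{"type":"number"}},"required":["rows"]}

```bash
mkdir -p pics; ls; python3 - <<'E'
from cell import *
import cv2,numpy as np
s=observe();print({k:np.round(v,3).tolist() for k,v in s.items()})
a=capture("top");b=capture("side");c=capture("wrist")
for n,i in zip(("top","side","wrist"),(a,b,c)):cv2.imwrite(f"pics/{n}0.png",i)
for n in("top","side","wrist"):print(n,calibration(n))
E
```

```text
pics
{'t': 0.0, 'qpos': [-0.883, 0.502, -0.427, 1.551, 0.221, 1.138, -0.21], 'joint_velocities': [0.001, -0.001, 0.0, 0.001, -0.001, 0.002, -0.0], 'tau': [0.002, -56.659, -5.815, -27.91, -0.069, 0.031, 0.0], 'tcp_pos': [0.268, 0.592, 0.226], 'tool_rot': [-3.14, -0.0, 2.717], 'force': [0.194, -0.639, -0.104], 'ft_torque': [-0.002, -0.02, 0.006], 'grasp_force': 0.0, 'width': 0.092}
top {'mtx': array([[594.25622074,   0.        , 315.49170218],
       [  0.        , 594.25622074, 233.76014583],
       [  0.        ,   0.        ,   1.        ]]), 'rvec': array([ 2.16206355, -2.18530339,  0.11297291]), 'tvec': array([-0.00870177,  0.44517193,  1.4831073 ])}
side {'mtx': array([[500.87219924,   0.        , 319.81795586],
       [  0.        , 500.87219924, 242.41079691],
       [  0.        ,   0.        ,   1.        ]]), 'rvec': array([ 2.42229503, -0.35899577,  0.10395189]), 'tvec': array([-0.41276857,  0.14076941,  1.18536055])}
wrist {'mtx': array([[371.64829954,   0.        , 318.3202106 ],
       [  0.        , 371.64829954, 239.92958311],
       [  0.        ,   0.        ,   1.        ]]), 'T_tool_cam': array([[ 1.66012431e-04, -9.65763554e-01, -2.59423842e-01,
         6.94093697e-02],
       [ 9.99999826e-01,  1.33317531e-05,  5.90296867e-04,
        -3.60193016e-04],
       [-5.66628625e-04, -2.59423895e-01,  9.65763388e-01,
        -1.58402868e-01],
       [ 0.00000000e+00,  0.00000000e+00,  0.00000000e+00,
         1.00000000e+00]])}
```

View pics/top0.png

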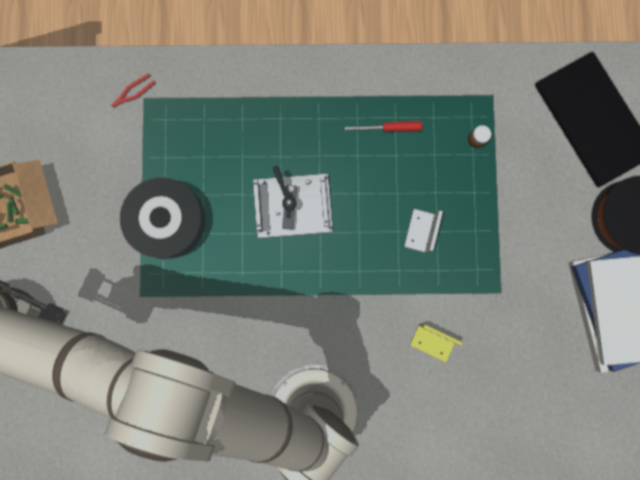

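View pics/side0.png

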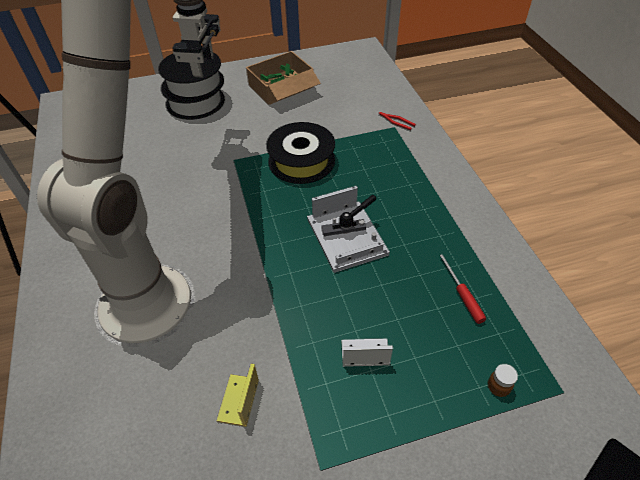

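The top view shows the white L bracket at about (423,230), web on its right, and the yellow look-alike at (435,342). In the side view they are at (367,353) and (238,397). The bracket meant is the white one, on the mat right of the jig. The jig is at (292,205) top and (347,235) side, with the handle pointing up-left and the strap toe pointing down. Next: enlarged crops to confirm this and pick corners.

```bash
python3 - <<'E'
import cv2,numpy as np
t=cv2.imread("pics/top0.png");s=cv2.imread("pics/side0.png")
def tile(i,x,y,w,h):
    c=cv2.resize(i[y:y+h,x:x+w],(400,300),interpolation=cv2.INTER_CUBIC)
    for k in range(0,w,10):
        X=int(k*400/w);cv2.line(c,(X,0),(X,6 if k%20 else 12),(0,0,255),1)
    for k in range(0,h,10):
        Y=int(k*300/h);cv2.line(c,(0,Y),(6 if k%20 else 12,Y),(0,0,255),1)
    return c
o=np.vstack([np.hstack([tile(t,240,160,100,75+10) if 0 else tile(t,235,160,112,84),tile(t,380,190,80,60+10) if 0 else tile(t,382,195,80,60)]),np.hstack([tile(s,290,180,112,84+15) if 0 else tile(s,292,184,120,90),tile(s,327,320,80,60)])])
cv2.imwrite("pics/crop.png",o)
E
```

```text
(no output)
```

View pics/crop.png

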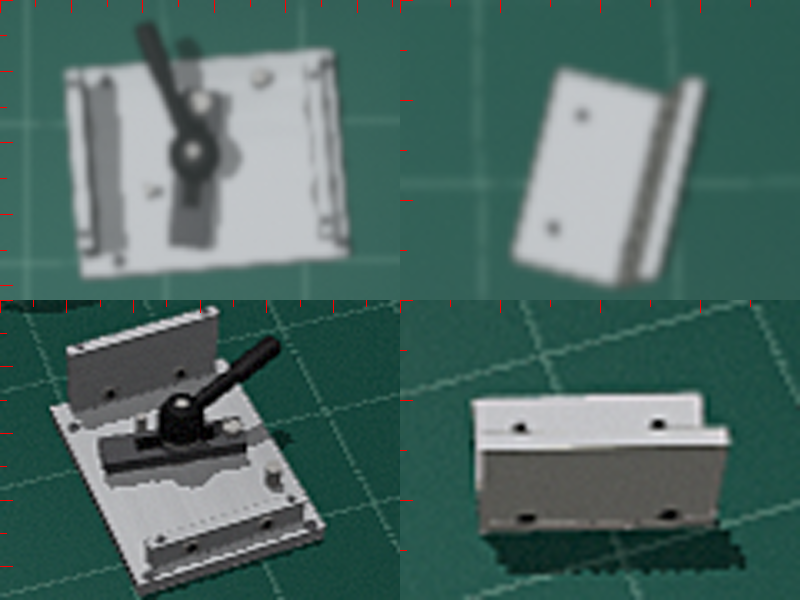

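The crops confirm it. The white bracket has its web on the right in the top view and facing the camera in the side view. The jig's base corners, handle, strap, pin and rail are all visible. Next I fit the poses from both views.

```bash
cat > h.py <<'E'
from cell import *
import cv2,numpy as np
from scipy.optimize import least_squares
from scipy.spatial.transform import Rotation as R
C={n:calibration(n) for n in("top","side")}
def proj(n,P): return cv2.projectPoints(np.float64(P).reshape(-1,3),C[n]["rvec"],C[n]["tvec"],C[n]["mtx"],None)[0][:,0]
def W(p,P):
    P=np.float64(P)/1000;return P@R.from_euler('z',p[3]).as_matrix().T+p[:3]
def fit(obs,p0):
    f=lambda p:np.concatenate([(proj(n,W(p,[q[0] for q in o]))-[q[1] for q in o]).ravel() for n,o in obs.items()])
    r=least_squares(f,p0,loss='soft_l1');return r.x,np.round(f(r.x).reshape(-1,2),1)
E
python3 - <<'E'
from h import *
jig={"top":[((75,88,15),(253.5,179.6)),((75,-103,15),(327.7,173.7)),((-75,-103,15),(332.7,231.7)),((-75,88,15),(258,237.6))],
"side":[((75,-103,15),(389.5,252.1)),((-75,-103,15),(334,269.5)),((-75,88,15),(307.6,216.1)),((-62,73,82),(312.4,199.6)),((62,73,82),(357.1,188.5))]}
br={"top":[((50,57,8),(413.6,208.6)),((-50,57,8),(404.4,246.6)),((50,-4,75),(443.2,211)),((-50,-4,75),(433.4,250.6)),((50,4,75),(438,210.4)),((-50,4,75),(429.4,250))],
"side":[((-50,-4,75),(343.4,349.8)),((50,-4,75),(392.4,348.6)),((-50,-4,0),(343.4,366)),((50,-4,0),(390.2,365)),((-50,57,8),(341.8,339.8)),((50,57,8),(387.2,338.8))]}
for o,p0 in((jig,[.5,.05,0,0]),(br,[.5,-.2,0,0])):
    p,r=fit(o,p0);print(np.round(p,4));print(r.tolist())
    if o is jig: J=p
for n,P in (("stud",(0,0,75)),("pin",(56,-50,35)),("dowel",(-18.5,34,36))): print(n,proj("top",W(J,[P])),proj("side",W(J,[P])))
# handle & strap angle from top pixels
def ray(n,px,z):
    Rm=cv2.Rodrigues(C[n]["rvec"])[0];c=-Rm.T@C[n]["tvec"];d=Rm.T@np.linalg.inv(C[n]["mtx"])@np.r_[px,1];return c+d*(z-c[2])/d[2]
for nm,px,z in(("tip",(275.9,167.6),.09),("hub",(289,202.3),.075),("toe",(288.8,229.2),.04)):
    v=R.from_euler('z',-J[3]).apply(ray("top",px,z)-J[:3]);print(nm,np.round(v,4),np.arctan2(-v[1],v[0]))
E
```

```text
[0.5166 0.0508 0.0063 0.0723]
[[-0.2, 0.3], [0.0, 0.1], [0.1, 0.3], [-0.4, 0.6], [0.7, -0.1], [-0.2, 0.3], [-0.4, -0.3], [0.6, 0.8], [1.0, -0.8]]
[ 0.4436 -0.3066  0.0072 -0.2664]
[[-0.1, 0.3], [-0.2, 0.1], [-0.8, 0.4], [-0.6, 0.3], [1.2, 0.2], [0.2, 0.1], [0.3, 0.1], [1.2, -0.1], [-0.3, 0.7], [0.1, 0.4], [-0.0, -0.6], [0.3, -0.8]]
stud [[289.00676645 202.51608377]] [[346.70932127 215.35801644]]
pin [[307.65103104 181.372165  ]] [[374.72704989 233.83608726]]
dowel [[276.66951864 213.24780622]] [[334.63610275 218.63396473]]
tip [0.0872 0.0249 0.0837] -0.27797980842807885
hub [0.0015 0.0001 0.0687] -0.09598396902683709
toe [-0.0608  0.007   0.0337] -3.02779713554487
```

Both fits hold to about 1 px. Their heights come out 3–4 mm high, so I take the 3 mm mat height. I name the white bracket at top (423,230) as the one to move. Now the first move, to a wrist look above the jig.

apply_moves(
  rows=[-0.5, -0.5, -0.03, 0, 0, 0, 1, -0.6, -0.6, -0.03, 0, 0, 0, 1, -0.6, -0.6, -0.03, 0, 0, 0, 1, -0.6, -0.6, -0.03, 0, 0, -0.6, 1, -0.6, -0.6, -0.03, 0, 0, -0.6, 1, -0.6, -0.6, -0.03, 0, 0, -0.6, 1, -0.6, -0.6, -0.03, 0, 0, -0.6, 1, -0.6, -0.6, -0.03, 0, 0, -0.6, 1, -0.6, -0.6, -0.03, 0, 0, -0.6, 1, -0.6, -0.6, -0.03, 0, 0, -0.6, 1],
)

```text
t: 0.98
tcp_pos: [0.4127, 0.2912, 0.2387]
tool_rot: [-3.141, -0.0, 3.012]
force: [0.6, 0.1, 0.1]
width: 0.0919
grasp_force: 0.0
```

```bash
cat >> h.py <<'E'
J0=[.5166,.0508,.003,.0723];B0=[.4436,-.3066,.003,-.2664]
def to(x,y,z,yaw=None):
    s=observe();p=np.array(s["tcp_pos"]);r=R.from_euler('xyz',s["tool_rot"])
    d=r.inv().apply(np.array([x,y,z])-p)/.04
    out=f"t {s['t']:.2f} tcp {np.round(p,4)} rpy {np.round(s['tool_rot'],3)} F {np.round(s['force'],1)} w {s['width']:.4f} shift units now {np.round(d,2)}"
    if yaw is not None:
        q=R.from_euler('xyz',[np.pi,0,yaw]);rv=(r.inv()*q).as_rotvec(degrees=True)/4
        out+=f" turn {np.round(rv,2)} shift after turn {np.round(q.inv().apply(np.array([x,y,z])-p)/.04,2)}"
    print(out)
E
python3 - <<'E'
from h import *
import cell
print([k for k in dir(cell) if not k.startswith('_')][:30], getattr(cell,'grasp_offset',None))
to(.49,.05,.25,3.214); print(observe()["qpos"])
E
```

```text
['IKError', 'calibration', 'capture', 'grasp_offset', 'hand_in', 'observe'] -0.0188
t 0.98 tcp [0.4127 0.2912 0.2387] rpy [-3.141 -0.     3.012] F [0.6 0.1 0.1] w 0.0919 shift units now [-2.69 -5.73 -0.28] turn [-0.   -0.   -2.89] shift after turn [-1.49 -6.15 -0.28]
[-0.33223091  0.2185424  -0.38320736  1.89661804  0.09411074  1.0440495
  0.68697897]
```

apply_moves(
  rows=[-0.2, -0.6, -0.03, 0, 0, -0.6, 1, -0.2, -0.7, -0.03, 0, 0, -0.6, 1, -0.2, -0.7, -0.03, 0, 0, -0.6, 1, -0.2, -0.7, -0.03, 0, 0, -0.6, 1, -0.2, -0.7, -0.03, 0, 0, -0.5, 1, -0.2, -0.7, -0.03, 0, 0, 0, 1, -0.2, -0.7, -0.03, 0, 0, 0, 1, -0.1, -0.7, -0.03, 0, 0, 0, 1, 0, -0.5, 0, 0, 0, 0, 1, 0, 0, 0, 0, 0, 0, 1],
)

```text
t: 1.82
tcp_pos: [0.4738, 0.0478, 0.2481]
tool_rot: [-3.139, -0.001, -3.078]
force: [1.0, -0.3, -0.7]
width: 0.0917
grasp_force: 0.0
```

```bash
cat >> h.py <<'E'
def wcap(name):
    s=observe();im=capture("wrist");cv2.imwrite(f"pics/{name}.png",im)
    np.save(f"pics/{name}.npy",np.r_[s["tcp_pos"],s["tool_rot"]]);return im
def wpose(name):
    a=np.load(f"pics/{name}.npy");T=np.eye(4);T[:3,:3]=R.from_euler('xyz',a[3:]).as_matrix();T[:3,3]=a[:3]
    return T@calibration("wrist")["T_tool_cam"]
def wproj(name,P):
    T=wpose(name);c=(np.atleast_2d(P)-T[:3,3])@T[:3,:3];rho=np.hypot(c[:,0],c[:,1]);th=np.arctan2(rho,c[:,2])
    K=calibration("wrist")["mtx"];return np.c_[K[0,0]*th*c[:,0]/rho+K[0,2],K[1,1]*th*c[:,1]/rho+K[1,2]]
def wray(name,px,z):
    T=wpose(name);K=calibration("wrist")["mtx"];v=(np.array(px)-[K[0,2],K[1,2]])/K[0,0];th=np.hypot(*v)
    d=T[:3,:3]@np.r_[v/th*np.sin(th),np.cos(th)];return T[:3,3]+d*(z-T[2,3])/d[2]
E
python3 - <<'E'
from h import *
to(.49,.05,.25,3.214)
im=wcap("w1");T=wpose("w1");print(np.round(T[:3,3],3))
P=W(J0,[(75,88,15),(75,-103,15),(-75,-103,15),(-75,88,15),(56,-50,35),(-18.5,34,36),(-62,-83,40),(62,-83,40)])
q=wproj("w1",P);print(np.round(q,1))
x0,y0=np.maximum(q.min(0).astype(int)-25,0);x1,y1=q.max(0).astype(int)+25;print(x0,y0,x1,y1)
c=im[y0:y1,x0:x1];f=min(800/c.shape[1],600/c.shape[0]);print(f)
c=cv2.resize(c,None,fx=f,fy=f,interpolation=cv2.INTER_CUBIC)
for u in q: cv2.circle(c,tuple(int(v) for v in (u-[x0,y0]+.5)*f),3,(0,0,255),1)
cv2.imwrite("pics/w1c.png",c)
E
```

```text
t 1.82 tcp [0.4738 0.0478 0.2481] rpy [-3.139e+00 -1.000e-03 -3.078e+00] F [ 1.  -0.3 -0.7] w 0.0917 shift units now [-0.41  0.03 -0.05] turn [-0.03 -0.01 -0.12] shift after turn [-0.41  0.03 -0.05]
[0.404 0.043 0.406]
[[394.9 308.1]
 [232.1 308.9]
 [222.4 180.4]
 [401.5 178.6]
 [273.8 301.9]
 [352.3 235.3]
 [235.9 195.2]
 [243.8 308.4]]
197 153 426 333
3.3333333333333335
```

View pics/w1c.png

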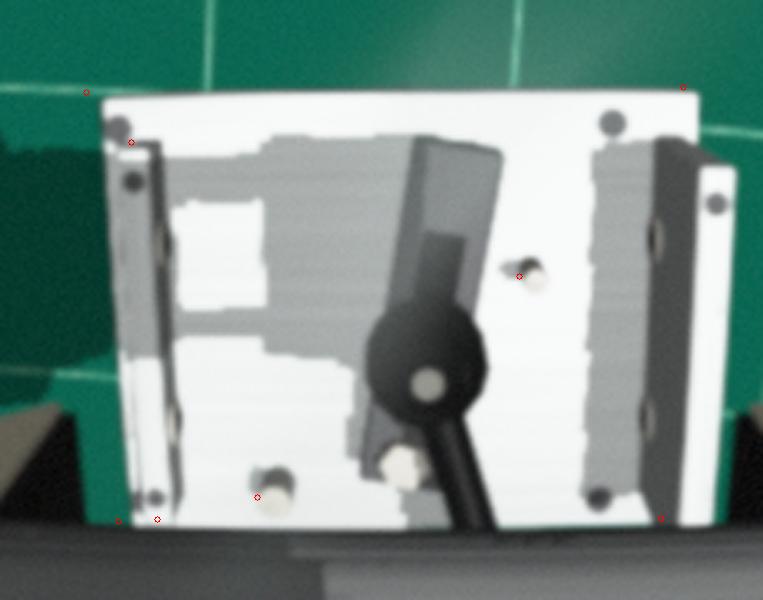

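The wrist view has the robot side up and +y to the right. It shows the pin at crop (274,499), the dowel at (535,276), base corners at (104,101) and (698,93), and the strap's right top edge running (502,155)–(470,310). The red predictions sit about 5 px left of these, so the wrist and fixed cameras disagree by about 4–5 mm. Next I refit from the wrist picture.

```bash
python3 - <<'E'
from h import *
o=[((-75,-103,15),(104,101)),((-75,88,15),(698,93)),((56,-50,35),(274,499)),((-18.5,34,36),(535,276)),((-62,73,82),(700,168)),((-62,-83,40),(150,150))]
P=[q[0] for q in o];U=np.array([q[1] for q in o])/3.3333+[197,153]
f=lambda p:(wproj("w1",W(np.r_[p[:2],.003,p[2]],P))-U).ravel()
r=least_squares(f,[.516,.05,.07]);print(np.round(r.x,4),np.round(r.fun.reshape(-1,2),1).tolist())
J=np.r_[r.x[:2],.003,r.x[2]]
for u in((502,155),(470,310)):
    v=W(np.r_[0,0,0,-J[3]],1000*(wray("w1",np.array(u)/3.3333+[197,153],.041)-np.r_[J[:2],0]));print(np.round(v,4))
for u,z in(((428,384),.09),((475,525),.095)):
    v=W(np.r_[0,0,0,-J[3]],1000*(wray("w1",np.array(u)/3.3333+[197,153],z)-np.r_[J[:2],0]));print(np.round(v,4))
to(B0[0]-.02,B0[1],.25,np.pi-.266)
E
```

```text
[0.5184 0.0569 0.0747] [[-0.6, -0.8], [0.2, -0.3], [0.2, 1.2], [0.5, 1.5], [0.1, -0.7], [-0.4, -0.5]]
[-0.058   0.0229  0.041 ]
[-0.01    0.0134  0.041 ]
[-0.0033 -0.0004  0.09  ]
[0.0368 0.0125 0.095 ]
t 1.87 tcp [0.4735 0.0506 0.2481] rpy [-3.141e+00 -1.000e-03 -3.076e+00] F [0.5 0.8 0.1] w 0.0914 shift units now [ 1.83 -8.83 -0.04] turn [-0.01 -0.01  4.76] shift after turn [-1.14 -8.94 -0.05]
```

The arm was still settling when that picture was taken. I retake it now at rest and carry the picked points over by image registration. The strap is at about 1.77 rad, so its heel reaches y ≈ -23 mm and would block the flange. I'll square it to 1.57 first by pinching the toe.

```bash
python3 - <<'E'
from h import *
im2=wcap("w2");im1=cv2.imread("pics/w1.png")
g=[cv2.cvtColor(i,cv2.COLOR_BGR2GRAY) for i in(im1,im2)]
o=[((-75,-103,15),(104,101)),((-75,88,15),(698,93)),((56,-50,35),(274,499)),((-18.5,34,36),(535,276)),((-62,73,82),(700,168)),((-62,-83,40),(150,150))]
P=[q[0] for q in o];U=np.float32([q[1] for q in o])/np.float32(3.3333)+np.float32([197,153])
V,st,_=cv2.calcOpticalFlowPyrLK(g[0],g[1],U.reshape(-1,1,2),None);V=V[:,0];print(np.round(V-U,1).tolist(),st.ravel())
f=lambda p:(wproj("w2",W(np.r_[p[:2],.003,p[2]],P))-V).ravel()
r=least_squares(f,[.516,.05,.07]);print(np.round(r.x,4),np.round(r.fun.reshape(-1,2),1).tolist())
J=np.r_[r.x[:2],.003,r.x[2]]
t=W(J,[(-52,0,30)])[0];print(t);to(*t,np.pi+.073);to(t[0],t[1],.13,np.pi+.073)
E
```

```text
[[-3.0, 0.0], [-3.0, 0.30000001192092896], [-3.0, -0.0], [-3.0999999046325684, 0.20000000298023224], [-3.4000000953674316, 0.30000001192092896], [-3.0999999046325684, 0.0]] [1 1 1 1 1 1]
[0.5185 0.0568 0.0749] [[-0.5, -0.8], [0.3, -0.4], [0.1, 1.2], [0.4, 1.5], [0.1, -0.7], [-0.4, -0.5]]
[0.46659595 0.05291207 0.033     ]
t 1.92 tcp [0.4733 0.0525 0.2481] rpy [ 3.141 -0.    -3.073] F [-0.9  0.4 -0.4] w 0.0920 shift units now [0.16 0.02 5.38] turn [ 0.   -0.01 -0.06] shift after turn [0.17 0.02 5.38]
t 1.92 tcp [0.4733 0.0525 0.2481] rpy [ 3.141 -0.    -3.073] F [-0.9  0.4 -0.4] w 0.0920 shift units now [0.17 0.02 2.95] turn [ 0.   -0.01 -0.06] shift after turn [0.17 0.02 2.95]
```

apply_moves(
  rows=[0.08, -0.03, 0.5, 0, 0, 0, 0.43, 0.09, -0.03, 0.9, 0, 0, 0, 0.43, 0, 0, 0.9, 0, 0, 0, 0.43, 0, 0, 0.9, 0, 0, 0, 0.43, 0, 0, 0.8, 0, 0, 0, 0.43, 0, 0, 0.6, 0, 0, 0, 0.43, 0, 0, 0.4, 0, 0, 0, 0.43, 0, 0, 0.3, 0, 0, 0, 0.43, 0, 0, 0, 0, 0, 0, 0.43, 0, 0, 0, 0, 0, 0, -1],
  force=12,
)

```text
t: 2.75
tcp_pos: [0.4661, 0.0517, 0.0358]
tool_rot: [3.141, -0.002, -3.068]
force: [0.4, 1.0, -0.7]
width: 0.0626
grasp_force: 0.0
```

apply_moves(
  rows=[0, 0, 0, 0, 0, 0, -1, 0, 0, 0, 0, 0, 0, -1, 0, 0, 0, 0, 0, 0, -1, 0, 0, 0, 0, 0, 0, -1, 0, 0, 0, 0, 0, 0, -1, 0, 0, 0, 0, 0, 0, -1, 0, 0, 0, 0, 0, 0, -1, 0, 0, 0, 0, 0, 0, -1, 0, 0, 0, 0, 0, 0, -1, 0, 0, 0, 0, 0, 0, -1],
)

```text
t: 3.58
tcp_pos: [0.4668, 0.0506, 0.0364]
tool_rot: [3.141, -0.0, -3.07]
force: [-2.3, 2.5, 4.8]
width: 0.0281
grasp_force: 12.1
```

```bash
python3 - <<'E'
from h import *
to(.467,.050,.13,np.pi+.073)
E
```

```text
t 3.58 tcp [0.4668 0.0506 0.0364] rpy [ 3.141 -0.    -3.07 ] F [-2.3  2.5  4.8] w 0.0281 shift units now [-0.   -0.01 -2.34] turn [ 0.   -0.   -0.02] shift after turn [-0.   -0.01 -2.34]
```

The strap is pinched at 28.1 mm width, so it lies flat along the tool at about 1.57 rad. That puts the stud at y ≈ 0.054, between the two camera estimates. I release it and go to the bracket.

apply_moves(
  rows=[0, 0, 0, 0, 0, 0, 0.3, 0, 0, 0, 0, 0, 0, 0.3, 0, 0, -0.2, 0, 0, 0, 0.3, 0, 0, -0.6, 0, 0, 0, 0.3, 0, 0, -0.9, 0, 0, 0, 0.3, 0, 0, -0.9, 0, 0, 0.9, 0.3, 0, 0, -0.5, 0, 0, 1, 0.6, 0, 0, 0, 0, 0, 1, 1, 0, 0, 0, 0, 0, 1, 1, 0, 0, 0, 0, 0, 1, 1],
)

```text
t: 4.42
tcp_pos: [0.4676, 0.0496, 0.1617]
tool_rot: [3.141, 0.002, 2.866]
force: [-0.5, -0.3, -1.1]
width: 0.0815
grasp_force: 0.0
```

apply_moves(
  rows=[-0.1, -0.6, 0, 0, 0, 0, 1, -0.2, -0.9, 0, 0, 0, 0, 1, -0.2, -0.95, 0, 0, 0, 0, 1, -0.2, -0.95, 0, 0, 0, 0, 1, -0.2, -0.95, 0, 0, 0, 0, 1, -0.2, -0.95, 0, 0, 0, 0, 1, -0.2, -0.95, 0, 0, 0, 0, 1, -0.2, -0.9, 0, 0, 0, 0, 1, -0.2, -0.9, 0, 0, 0, 0, 1, -0.1, -0.6, 0, 0, 0, 0, 1],
)

```text
t: 5.25
tcp_pos: [0.4425, -0.3074, 0.1611]
tool_rot: [-3.139, 0.001, 2.866]
force: [0.3, 0.6, 0.4]
width: 0.0918
grasp_force: 0.0
```

```bash
python3 - <<'E'
from h import *
to(.4445,-.303,.049,np.pi-.266)
E
```

```text
t 5.25 tcp [ 0.4425 -0.3074  0.1611] rpy [-3.139e+00  1.000e-03  2.866e+00] F [0.3 0.6 0.4] w 0.0918 shift units now [-0.01  0.13  2.8 ] turn [-0.03  0.02 -0.13] shift after turn [-0.02  0.12  2.8 ]
```

apply_moves(
  rows=[0, 0.15, 0.4, 0, 0, -0.1, 1, 0, 0, 0.6, 0, 0, 0, 1, 0, 0, 0.6, 0, 0, 0, 1, 0, 0, 0.6, 0, 0, 0, 1, 0, 0, 0.4, 0, 0, 0, 1, 0, 0, 0.2, 0, 0, 0, 1, 0, 0, 0, 0, 0, 0, -1, 0, 0, 0, 0, 0, 0, -1, 0, 0, 0, 0, 0, 0, -1, 0, 0, 0, 0, 0, 0, -1],
  force=25,
)

```text
t: 6.08
tcp_pos: [0.4462, -0.2974, 0.0497]
tool_rot: [-3.141, 0.003, 2.877]
force: [0.0, 0.4, 0.5]
width: 0.0697
grasp_force: 0.0
```

apply_moves(
  rows=[0, 0, 0, 0, 0, 0, -1, 0, 0, 0, 0, 0, 0, -1, 0, 0, 0, 0, 0, 0, -1, 0, 0, 0, 0, 0, 0, -1, 0, 0, 0, 0, 0, 0, -1, 0, 0, 0, 0, 0, 0, -1, 0, 0, 0, 0, 0, 0, -1, 0, 0, 0, 0, 0, 0, -1, 0, 0, 0, 0, 0, 0, -1, 0, 0, 0, 0, 0, 0, -1],
)

```text
t: 6.92
tcp_pos: [0.4451, -0.297, 0.0483]
tool_rot: [-3.141, 0.0, 2.877]
force: [0.3, -1.0, 0.8]
width: 0.0079
grasp_force: 25.0
```

```bash
python3 - <<'E'
from h import *
to(.4445,-.303,.049,np.pi-.266)
cv2.imwrite("pics/side1.png",capture("side"))
i=cv2.imread("pics/side1.png")[300:390,310:430];cv2.imwrite("pics/side1c.png",cv2.resize(i,(800,600),interpolation=cv2.INTER_CUBIC))
E
```

```text
t 6.92 tcp [ 0.4451 -0.297   0.0483] rpy [-3.141  0.     2.877] F [ 0.3 -1.   0.8] w 0.0079 shift units now [-0.03 -0.15 -0.02] turn [-0.    0.    0.02] shift after turn [-0.03 -0.15 -0.02]
```

View pics/side1c.png

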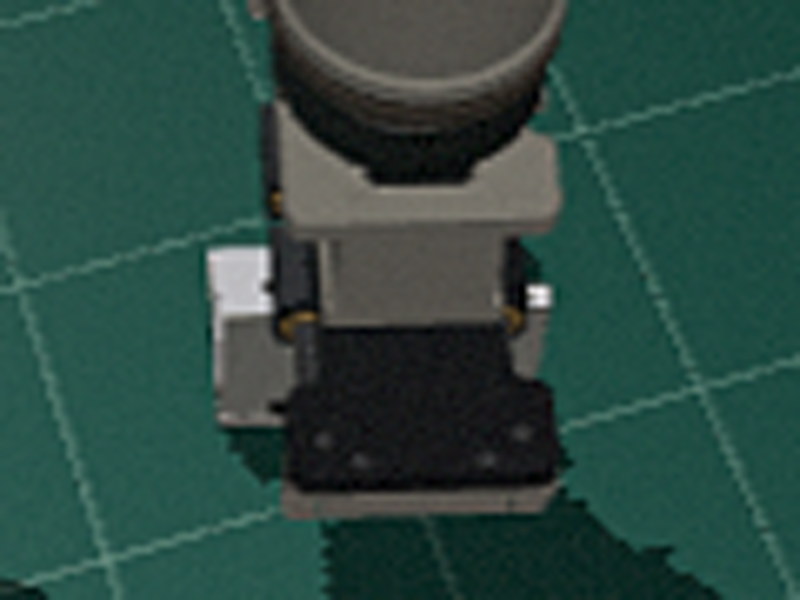

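The bracket is gripped, 7.9 mm wide, with both ends showing either side of the fingers at crop (215,330) and (545,310). Now I work out the waypoints.

```bash
cat >> h.py <<'E'
J1=np.array([.5175,.0543,.003,.0730])
def tj(x,y,z,yaw=np.pi+.0730):
    p=W(J1,[(x,y,0)])[0];to(p[0],p[1],z,yaw)
def inj():
    s=observe();v=R.from_euler('z',-J1[3]).apply(np.array(s["tcp_pos"])-J1[:3]);print("jig mm",np.round(v*1000,1),"rpy",np.round(s["tool_rot"],3),"F",np.round(s["force"],1),"w",round(s["width"],4),"t",s["t"])
E
python3 - <<'E'
from h import *
tj(-5,-130,.150);tj(-5,-84,.0945)
E
```

```text
t 6.97 tcp [ 0.4451 -0.2969  0.0483] rpy [-3.141  0.     2.877] F [-0.5 -0.7 -0.5] w 0.0084 shift units now [-0.41  5.84 -2.54] turn [-0.   -0.   -4.83] shift after turn [-2.32  5.37 -2.54]
t 6.97 tcp [ 0.4451 -0.2969  0.0483] rpy [-3.141  0.     2.877] F [-0.5 -0.7 -0.5] w 0.0084 shift units now [-0.03  6.93 -1.16] turn [-0.   -0.   -4.83] shift after turn [-2.32  6.52 -1.15]
```

apply_moves(
  rows=[0, 0, -0.3, 0, 0, 0, -1, 0, 0, -0.6, 0, 0, 0, -1, 0, 0, -0.7, 0, 0, -0.6, -1, 0, 0, -0.6, 0, 0, -0.8, -1, 0, 0, -0.34, 0, 0, -0.8, -1, 0, 0, 0, 0, 0, -0.8, -1, 0, 0, 0, 0, 0, -0.8, -1, 0, 0, 0, 0, 0, -0.8, -1, 0, 0, 0, 0, 0, -0.23, -1, 0, 0, 0, 0, 0, 0, -1],
)

```text
t: 7.8
tcp_pos: [0.445, -0.2964, 0.1504]
tool_rot: [3.141, 0.0, -3.069]
force: [-0.2, 0.5, -0.9]
width: 0.0077
grasp_force: 25.0
```

apply_moves(
  rows=[-0.15, 0.3, 0, 0, 0, 0, -1, -0.3, 0.7, 0, 0, 0, 0, -1, -0.3, 0.7, 0, 0, 0, 0, -1, -0.3, 0.7, 0, 0, 0, 0, -1, -0.3, 0.7, 0, 0, 0, 0, -1, -0.3, 0.7, 0, 0, 0, 0, -1, -0.3, 0.7, 0, 0, 0, 0, -1, -0.2, 0.5, 0, 0, 0, 0, -1, -0.1, 0.3, 0, 0, 0, 0, -1, 0, 0, 0, 0, 0, 0, -1],
)

```text
t: 8.63
tcp_pos: [0.5203, -0.0742, 0.1501]
tool_rot: [3.14, 0.001, -3.064]
force: [-0.2, 0.8, -1.3]
width: 0.0077
grasp_force: 25.0
```

```bash
python3 - <<'E'
from h import *
tj(-5,-84,.0945);inj()
E
```

```text
t 8.63 tcp [ 0.5203 -0.0742  0.1501] rpy [ 3.140e+00  1.000e-03 -3.064e+00] F [-0.2  0.8 -1.3] w 0.0077 shift units now [-0.04  1.11  1.39] turn [0.03 0.01 0.06] shift after turn [-0.04  1.11  1.39]
jig mm [  -6.6 -128.3  147.1] rpy [ 3.140e+00  1.000e-03 -3.064e+00] F [-0.2  0.8 -1.3] w 0.0077 t 8.6333
```

apply_moves(
  rows=[0, 0, 0.4, 0, 0, 0, -1, 0, 0, 0.6, 0, 0, 0, -1, 0, 0, 0.37, 0, 0, 0, -1, 0, 0.2, 0, 0, 0, 0, -1, -0.02, 0.3, 0, 0, 0, 0, -1, -0.02, 0.3, 0, 0, 0, 0, -1, 0, 0.3, 0, 0, 0, 0, -1, 0, 0.05, 0, 0, 0, 0, -1, 0, 0, 0, 0, 0, 0, -1, 0, 0, 0, 0, 0, 0, -1],
)

```text
t: 9.47
tcp_pos: [0.5181, -0.0324, 0.0958]
tool_rot: [-3.141, 0.001, -3.067]
force: [-0.7, -0.5, -1.4]
width: 0.0078
grasp_force: 25.0
```

```bash
python3 - <<'E'
from h import *
tj(-5,-78,.0945);inj()
i=capture("side");cv2.imwrite("pics/side2.png",i)
cv2.imwrite("pics/side2c.png",cv2.resize(i[175:283,290:434],(800,600),interpolation=cv2.INTER_CUBIC))
E
```

```text
t 9.47 tcp [ 0.5181 -0.0324  0.0958] rpy [-3.141e+00  1.000e-03 -3.067e+00] F [-0.7 -0.5 -1.4] w 0.0078 shift units now [-0.02  0.21  0.03] turn [-0.01  0.02  0.02] shift after turn [-0.02  0.21  0.03]
jig mm [ -5.7 -86.5  92.8] rpy [-3.141e+00  1.000e-03 -3.067e+00] F [-0.7 -0.5 -1.4] w 0.0078 t 9.4667
```

View pics/side2c.png

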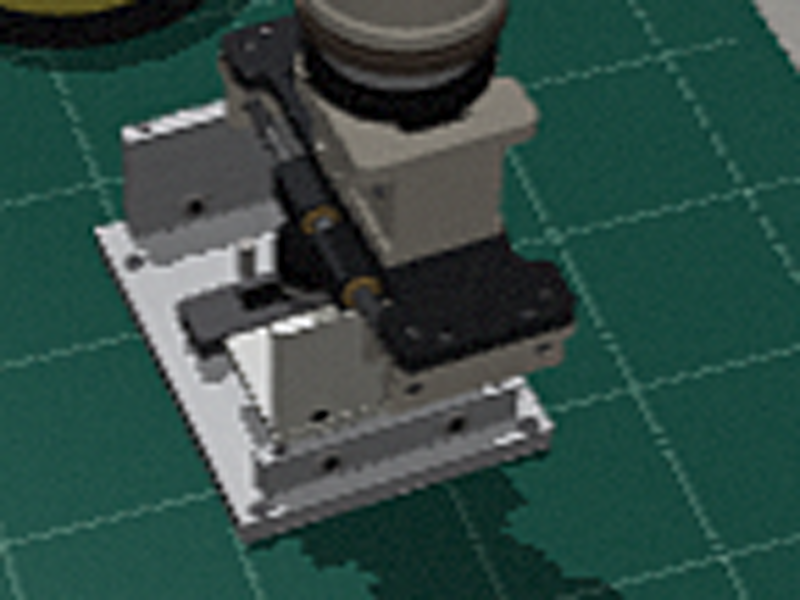

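The side view shows the bracket hovering inboard above the rail, with its web's -x lower corner at crop (275,437), pixel (339.5,253.7). The strap lies along x, clear of the flange. Now a quick numeric check against the jig.

```bash
python3 - <<'E'
from h import *
Jf=[.5166,.0508,.0063,.0723]
for J in (Jf,):
  print(proj("side",W(J,[(-55.7,-90.5,44.5),(-55.7,-90.5,119.5),(-62,-83,40),(-62,-93,40)])))
  print(proj("side",W(J,[(-55.7,-86.5,44.5),(-59.7,-90.5,44.5)])))
E
```

```text
[[339.43561378 256.15507675]
 [339.79763662 235.74487114]
 [335.81362788 255.78773915]
 [337.36505724 258.8409513 ]]
[[338.8086773  254.93489453]
 [337.88305088 256.63626438]]
```

apply_moves(
  rows=[0, 0.1, 0, 0, 0, 0, -1, 0, 0.08, 0, 0, 0, 0, -1, 0, 0, 0, 0, 0, 0, -1, 0, 0, 0, 0, 0, 0, -1, 0, 0, 0, 0, 0, 0, -1, 0, 0, 0, 0, 0, 0, -1, 0, 0, 0, 0, 0, 0, -1, 0, 0, 0, 0, 0, 0, -1, 0, 0, 0, 0, 0, 0, -1, 0, 0, 0, 0, 0, 0, -1],
)

```text
t: 10.35
tcp_pos: [0.5172, -0.0255, 0.0951]
tool_rot: [-3.142, 0.0, -3.069]
force: [-0.1, 0.3, -1.7]
width: 0.0082
grasp_force: 25.0
```

```bash
python3 - <<'E'
from h import *
tj(-5,-78,.0945);inj()
E
```

```text
t 10.35 tcp [ 0.5172 -0.0255  0.0951] rpy [-3.142  0.    -3.069] F [-0.1  0.3 -1.7] w 0.0082 shift units now [-0.03  0.04  0.02] turn [-0.  0. -0.] shift after turn [-0.03  0.04  0.02]
jig mm [ -6.1 -79.6  92.1] rpy [-3.142  0.    -3.069] F [-0.1  0.3 -1.7] w 0.0082 t 10.35
```

apply_moves(
  rows=[0, 0.04, 0, 0, 0, 0, -1, 0, 0, 0.06, 0, 0, 0, -1, 0, 0, 0.06, 0, 0, 0, -1, 0, 0, 0.06, 0, 0, 0, -1, 0, 0, 0.05, 0, 0, 0, -1, 0, 0, 0, 0, 0, 0, -1, 0, 0, 0, 0, 0, 0, -1, 0, 0, 0, 0, 0, 0, -1, 0, 0, 0, 0, 0, 0, -1, 0, 0, 0, 0, 0, 0, -1],
)

```text
t: 11.18
tcp_pos: [0.5175, -0.0237, 0.0879]
tool_rot: [-3.141, 0.001, -3.068]
force: [-6.0, 0.7, 19.5]
width: 0.0075
grasp_force: 25.0
```

```bash
python3 - <<'E'
from h import *
tj(-5,-78,.0633);inj()
E
```

```text
t 11.18 tcp [ 0.5175 -0.0237  0.0879] rpy [-3.141e+00  1.000e-03 -3.068e+00] F [-6.   0.7 19.5] w 0.0075 shift units now [-0.02 -0.    0.62] turn [-0.    0.01  0.  ] shift after turn [-0.02 -0.    0.62]
jig mm [ -5.7 -77.8  84.9] rpy [-3.141e+00  1.000e-03 -3.068e+00] F [-6.   0.7 19.5] w 0.0075 t 11.1833
```

```bash
python3 - <<'E'
from h import *
s=observe();print(np.round(s["ft_torque"],3),np.round(s["force"],2))
i=capture("side");cv2.imwrite("pics/side3.png",i);t=capture("top");cv2.imwrite("pics/top3.png",t);w=wcap("w3")
a=cv2.resize(i[190:280,300:420],(400,300),interpolation=cv2.INTER_CUBIC);b=cv2.resize(w[120:345,170:470],(400,300),interpolation=cv2.INTER_CUBIC)
cv2.imwrite("pics/c3.png",np.hstack([a,b]))
E
```

```text
[0.123 1.436 0.037] [-6.01  0.71 19.46]
```

View pics/c3.png

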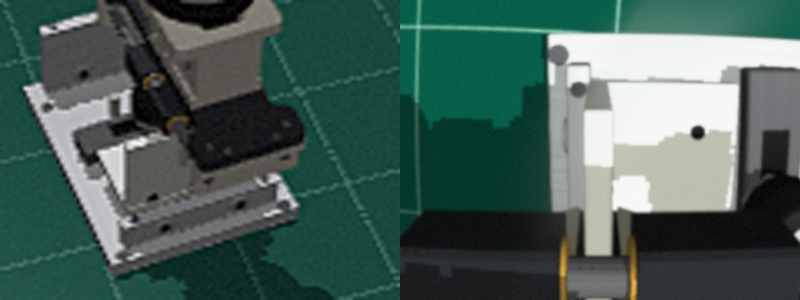

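The wrist tile shows the web's outer face at 585 and the rail's inner edge at about 590, so the web is resting on the rail by about 1 mm. The torque agrees. The flange edge (740) clears the strap (742) by about 4 mm. I back off slightly, shift +y by 2.6 mm, and go down.

apply_moves(
  rows=[0, 0, -0.1, 0, 0, 0, -1, 0, 0.065, 0, 0, 0, 0, -1, 0, 0, 0, 0, 0, 0, -1, 0, 0, 0.1, 0, 0, 0, -1, 0, 0, 0.1, 0, 0, 0, -1, 0, 0, 0.1, 0, 0, 0, -1, 0, 0, 0, 0, 0, 0, -1, 0, 0, 0, 0, 0, 0, -1, 0, 0, 0, 0, 0, 0, -1, 0, 0, 0, 0, 0, 0, -1],
)

```text
t: 12.17
tcp_pos: [0.517, -0.0213, 0.0779]
tool_rot: [3.142, 0.0, -3.069]
force: [0.4, -0.2, -1.7]
width: 0.0082
grasp_force: 25.0
```

```bash
sed -i 's/J1=np.array(\[.5175,.0543/J1=np.array([.5180,.0566/' h.py; python3 - <<'E'
from h import *
tj(-5,-77.5,.0633);inj()
E
```

```text
t 12.17 tcp [ 0.517  -0.0213  0.0779] rpy [ 3.142  0.    -3.069] F [ 0.4 -0.2 -1.7] w 0.0082 shift units now [-0.04  0.    0.37] turn [0. 0. 0.] shift after turn [-0.04  0.    0.37]
jig mm [ -6.7 -77.6  74.9] rpy [ 3.142  0.    -3.069] F [ 0.4 -0.2 -1.7] w 0.0082 t 12.1667
```

apply_moves(
  rows=[0, 0, 0.1, 0, 0, 0, -1, 0, 0, 0.1, 0, 0, 0, -1, 0, 0, 0.1, 0, 0, 0, -1, 0, 0, 0.06, 0, 0, 0, -1, 0, 0, 0.03, 0, 0, 0, -1, 0, 0, 0, 0, 0, 0, -1, 0, 0, 0, 0, 0, 0, -1, 0, 0, 0, 0, 0, 0, -1, 0, 0, 0, 0, 0, 0, -1, 0, 0, 0, 0, 0, 0, -1],
)

```text
t: 13.0
tcp_pos: [0.5164, -0.0213, 0.063]
tool_rot: [-3.141, -0.001, -3.069]
force: [-5.5, 0.4, 10.6]
width: 0.0077
grasp_force: 25.0
```

```bash
python3 - <<'E'
from h import *
tj(-5,-77.5,.0633);inj()
E
```

```text
t 13.00 tcp [ 0.5164 -0.0213  0.063 ] rpy [-3.141e+00 -1.000e-03 -3.069e+00] F [-5.5  0.4 10.6] w 0.0077 shift units now [-0.06  0.   -0.01] turn [-0.   -0.01 -0.  ] shift after turn [-0.06  0.   -0.01]
jig mm [ -7.3 -77.6  60. ] rpy [-3.141e+00 -1.000e-03 -3.069e+00] F [-5.5  0.4 10.6] w 0.0077 t 13.0
```

apply_moves(
  rows=[0, 0, -0.02, 0, 0, 0, -1, -0.04, 0, 0, 0, 0, 0, -1, -0.04, 0, 0, 0, 0, 0, -1, -0.04, 0, 0, 0, 0, 0, -1, -0.04, 0, 0, 0, 0, 0, -1, -0.03, 0, 0, 0, 0, 0, -1, 0, 0, 0, 0, 0, 0, -1, 0, 0, 0, 0, 0, 0, -1, 0, 0, 0, 0, 0, 0, -1, 0, 0, 0, 0, 0, 0, -1],
)

```text
t: 13.83
tcp_pos: [0.5231, -0.0209, 0.0631]
tool_rot: [-3.141, -0.003, -3.069]
force: [-5.7, 0.0, 8.7]
width: 0.0079
grasp_force: 25.0
```

```bash
python3 - <<'E'
from h import *
inj()
E
```

```text
jig mm [ -0.6 -77.7  60.1] rpy [-3.141e+00 -3.000e-03 -3.069e+00] F [-5.7  0.   8.7] w 0.0079 t 13.8333
```

apply_moves(
  rows=[0, 0, -0.02, 0, 0, 0, -1, 0, 0, 0, 0, 0, 0, -1, -0.03, 0, 0, 0, 0, 0, -1, -0.03, 0, 0, 0, 0, 0, -1, 0, 0, 0, 0, 0, 0, -1, 0, 0, 0, 0, 0, 0, -1, 0, 0, 0, 0, 0, 0, -1, 0, 0, 0, 0, 0, 0, -1, 0, 0, 0, 0, 0, 0, -1, 0, 0, 0, 0, 0, 0, -1],
)

```text
t: 14.67
tcp_pos: [0.5236, -0.021, 0.0634]
tool_rot: [-3.141, -0.007, -3.069]
force: [-10.7, -1.6, 8.6]
width: 0.0077
grasp_force: 25.0
```

```bash
python3 - <<'E'
from h import *
inj()
E
```

```text
jig mm [ -0.1 -77.8  60.4] rpy [-3.141 -0.007 -3.069] F [-10.7  -1.6   8.6] w 0.0077 t 14.6667
```

apply_moves(
  rows=[0, -0.03, 0, 0, 0, 0, -1, 0, -0.03, 0, 0, 0, 0, -1, 0, -0.03, 0, 0, 0, 0, -1, 0, 0, 0, 0, 0, 0, -1, 0, 0, 0, 0, 0, 0, -1, 0, 0, 0, 0, 0, 0, -1, 0, 0, 0, 0, 0, 0, -1, 0, 0, 0, 0, 0, 0, -1, 0, 0, 0, 0, 0, 0, -1, 0, 0, 0, 0, 0, 0, -1],
)

```text
t: 15.5
tcp_pos: [0.524, -0.022, 0.0633]
tool_rot: [3.139, -0.006, -3.066]
force: [-9.9, 5.0, 8.6]
width: 0.008
grasp_force: 25.1
```

```bash
python3 - <<'E'
from h import *
inj()
E
```

```text
jig mm [  0.2 -78.8  60.3] rpy [ 3.139 -0.006 -3.066] F [-9.9  5.   8.6] w 0.008 t 15.5
```

Contact at the pin (Fx) and the rail (Fy), with x 0.2 and y -78.8 mm in the jig frame. Release and lift.

apply_moves(
  rows=[0, 0, 0, 0, 0, 0, -0.1, 0, 0, 0, 0, 0, 0, -0.1, 0, 0, 0, 0, 0, 0, -0.1, 0, 0.03, 0, 0, 0, 0, -0.1, 0, 0, -0.2, 0, 0, 0, -0.1, 0, 0, -0.5, 0, 0, 0, -0.1, 0, 0, -0.7, 0, 0, 0, -0.1, 0, 0, -0.8, 0, 0, 0, -0.1, 0, 0, -0.8, 0, 0, 0, -0.1, 0, 0, -0.3, 0, 0, 0, -0.1],
)

```text
t: 16.33
tcp_pos: [0.5299, -0.023, 0.2012]
tool_rot: [-3.141, 0.008, -3.069]
force: [0.3, -0.4, 0.5]
width: 0.0415
grasp_force: 0.0
```

```bash
python3 - <<'E'
from h import *
tj(-75,-35,.12);inj()
i=capture("side");cv2.imwrite("pics/side4.png",i);t=capture("top");w=wcap("w4")
a=cv2.resize(i[190:280,300:420],(400,300),interpolation=cv2.INTER_CUBIC);b=cv2.resize(w[120:345,170:470],(400,300),interpolation=cv2.INTER_CUBIC)
cv2.imwrite("pics/c4.png",np.hstack([a,b]))
E
```

```text
t 16.33 tcp [ 0.5299 -0.023   0.2012] rpy [-3.141  0.008 -3.069] F [ 0.3 -0.4  0.5] w 0.0415 shift units now [2.04 1.13 2.01] turn [-0.01  0.11 -0.  ] shift after turn [2.03 1.13 2.03]
jig mm [  6.1 -80.3 198.2] rpy [-3.141  0.008 -3.069] F [ 0.3 -0.4  0.5] w 0.0415 t 16.3333
```

View pics/c4.png

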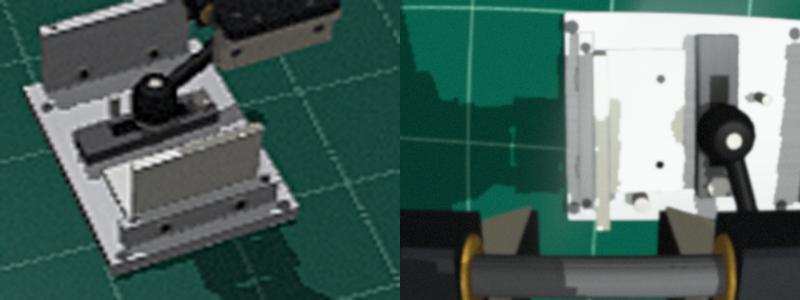

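The bracket sits home, its end at the pin (tile 640,203) and its flange edge at 690, left of the strap at 695. Now I position closed fingers behind the strap toe.

```bash
python3 - <<'E'
from h import *
tj(-56,42,.12);tj(-56,42,.034);print(np.round(observe()["qpos"],2))
E
```

```text
t 16.48 tcp [ 0.5283 -0.0231  0.1979] rpy [-3.141  0.004 -3.069] F [ 0.2  0.5 -0.6] w 0.0415 shift units now [1.52 3.06 1.94] turn [-0.01  0.06 -0.  ] shift after turn [1.51 3.06 1.95]
t 16.48 tcp [ 0.5283 -0.0231  0.1979] rpy [-3.141  0.004 -3.069] F [ 0.2  0.5 -0.6] w 0.0415 shift units now [1.53 3.06 4.09] turn [-0.01  0.06 -0.  ] shift after turn [1.51 3.06 4.1 ]
[ 0.12  0.29 -0.15  1.9   0.05  0.96  1.59]
```

apply_moves(
  rows=[0.2, 0.4, 0, 0, 0, 0, -1, 0.3, 0.6, 0, 0, 0, 0, -1, 0.3, 0.6, 0, 0, 0, 0, -1, 0.3, 0.6, 0, 0, 0, 0, -1, 0.2, 0.5, 0.3, 0, 0, 0, -1, 0.1, 0.36, 0.5, 0, 0, 0, -1, 0, 0, 0.6, 0, 0, 0, -1, 0, 0, 0.3, 0, 0, 0, -1, 0, 0, 0, 0, 0, 0, -1, 0, 0, 0, 0, 0, 0, -1],
)

```text
t: 17.32
tcp_pos: [0.4609, 0.0948, 0.1267]
tool_rot: [-3.141, -0.004, -3.069]
force: [-0.6, -0.1, -0.1]
width: 0.0004
grasp_force: 0.0
```

```bash
python3 - <<'E'
from h import *
tj(-56,42,.034);inj()
E
```

```text
t 17.32 tcp [0.4609 0.0948 0.1267] rpy [-3.141 -0.004 -3.069] F [-0.6 -0.1 -0.1] w 0.0004 shift units now [ 0.04 -0.    2.32] turn [-0.   -0.05  0.  ] shift after turn [ 0.05 -0.01  2.32]
jig mm [-54.2  42.2 123.7] rpy [-3.141 -0.004 -3.069] F [-0.6 -0.1 -0.1] w 0.0004 t 17.3167
```

apply_moves(
  rows=[0.04, 0, 0.3, 0, 0, 0, -1, 0, 0, 0.6, 0, 0, 0, -1, 0, 0, 0.6, 0, 0, 0, -1, 0, 0, 0.5, 0, 0, 0, -1, 0, 0, 0.32, 0, 0, 0, -1, 0, 0, 0, 0, 0, 0, -1, 0, 0, 0, 0, 0, 0, -1, 0.02, -0.2, 0, 0, 0, 0, -1, 0, -0.2, 0, 0, 0, 0, -1, 0, -0.15, 0, 0, 0, 0, -1],
)

```text
t: 18.15
tcp_pos: [0.4624, 0.0716, 0.0362]
tool_rot: [-3.141, 0.002, -3.069]
force: [-0.8, 1.7, 1.1]
width: 0.0007
grasp_force: 1.2
```

```bash
python3 - <<'E'
from h import *
inj();tj(-57,20,.034)
E
```

```text
jig mm [-54.4  19.   33.2] rpy [-3.141e+00  2.000e-03 -3.069e+00] F [-0.8  1.7  1.1] w 0.0007 t 18.15
t 18.15 tcp [0.4624 0.0716 0.0362] rpy [-3.141e+00  2.000e-03 -3.069e+00] F [-0.8  1.7  1.1] w 0.0007 shift units now [0.07 0.02 0.06] turn [-0.01  0.03 -0.01] shift after turn [0.07 0.02 0.06]
```

apply_moves(
  rows=[0, -0.25, 0.03, 0, 0, 0, -1, -0.05, -0.25, 0, 0, 0, 0, -1, -0.06, -0.25, 0, 0, 0, 0, -1, -0.07, -0.2, 0, 0, 0, 0, -1, -0.14, -0.17, 0, 0, 0, 0, -1, -0.15, -0.17, 0, 0, 0, 0, -1, -0.15, -0.12, 0, 0, 0, 0, -1, -0.15, -0.1, 0, 0, 0, 0, -1, -0.1, 0, 0, 0, 0, 0, -1, 0, 0, 0, 0, 0, 0, -1],
)

```text
t: 18.98
tcp_pos: [0.497, 0.014, 0.0327]
tool_rot: [-3.141, -0.009, -3.069]
force: [-8.1, -2.3, 5.0]
width: 0.0005
grasp_force: 4.2
```

```bash
python3 - <<'E'
from h import *
inj();tj(-20,-38,.034)
E
```

```text
jig mm [-24.1 -41.   29.7] rpy [-3.141 -0.009 -3.069] F [-8.1 -2.3  5. ] w 0.0005 t 18.9833
t 18.98 tcp [0.497  0.014  0.0327] rpy [-3.141 -0.009 -3.069] F [-8.1 -2.3  5. ] w 0.0005 shift units now [-0.1   0.07 -0.03] turn [-0.01 -0.12 -0.01] shift after turn [-0.1   0.07 -0.03]
```

The strap sits hard on its dowel: finger at x -24 with 8 N. Back off, lift and turn for the handle.

apply_moves(
  rows=[0.2, 0, 0, 0, 0, 0, -1, 0.1, 0, -0.1, 0, 0, 0, -1, 0, 0, -0.5, 0, 0, 0, -1, 0, 0, -0.7, 0, 0, 0, -1, 0, 0, -0.7, 0, 0, 0, -0.5, 0, 0, -0.4, 0, 0, -0.9, 0, 0, 0, -0.1, 0, 0, -0.9, 0.15, 0, 0, 0, 0, 0, -0.9, 0.15, 0, 0, 0, 0, 0, -0.9, 0.15, 0, 0, 0, 0, 0, -0.57, 0.15],
)

```text
t: 19.82
tcp_pos: [0.4895, 0.0143, 0.1348]
tool_rot: [-3.141, 0.002, -2.774]
force: [0.5, 0.3, 0.1]
width: 0.0361
grasp_force: 0.0
```

```bash
cat >> h.py <<'E'
def hand(th,z,r=72):
    tj(r*np.cos(th),-r*np.sin(th),z,np.pi+J1[3]-th)
E
python3 - <<'E'
from h import *
inj();hand(-.29,.1355)
im=wcap("w5");t=capture("top");cv2.imwrite("pics/top5.png",t);s=capture("side");cv2.imwrite("pics/side5.png",s)
a=cv2.resize(w[120:345,170:470],(400,300)) if 0 else cv2.resize(im[90:390,120:520],(400,300));b=cv2.resize(s[175:265,305:425],(400,300),interpolation=cv2.INTER_CUBIC)
cv2.imwrite("pics/c5.png",np.hstack([a,b]))
E
```

```text
jig mm [-31.5 -40.1 131.8] rpy [-3.141e+00  2.000e-03 -2.774e+00] F [0.5 0.3 0.1] w 0.0361 t 19.8167
t 19.82 tcp [0.4895 0.0143 0.1348] rpy [-3.141e+00  2.000e-03 -2.774e+00] F [0.5 0.3 0.1] w 0.0361 shift units now [-2.84  0.72 -0.01] turn [-0.01  0.03  0.06] shift after turn [-2.84  0.74 -0.02]
```

View pics/c5.png

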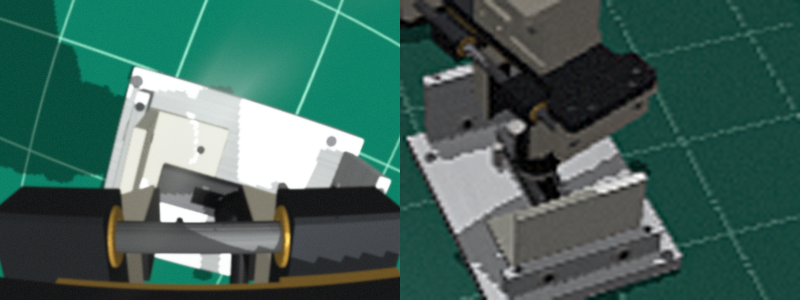

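The left tile shows the dark strap lying square across the flange, and the right tile shows the bracket still against the rail. Now over the handle and down.

apply_moves(
  rows=[-0.3, 0.1, 0, 0, 0, 0, 0.15, -0.6, 0.15, 0, 0, 0, 0, 0.15, -0.7, 0.17, 0, 0, 0, 0, 0.15, -0.6, 0.15, 0, 0, 0, 0, 0.15, -0.4, 0.1, 0, 0, 0, 0, 0.15, -0.24, 0.05, 0, 0, 0, 0, 0.15, 0, 0, 0.2, 0, 0, 0, 0.15, 0, 0, 0.3, 0, 0, 0, 0.15, 0, 0, 0.1, 0, 0, 0, 0.15, 0, 0, 0, 0, 0, 0, 0.15],
)

```text
t: 20.8
tcp_pos: [0.5819, 0.0803, 0.1075]
tool_rot: [3.141, -0.005, -2.779]
force: [-0.4, 0.1, 0.2]
width: 0.053
grasp_force: 0.0
```

```bash
python3 - <<'E'
from h import *
hand(-.29,.0625)
im=wcap("w6");s=capture("side")
a=cv2.resize(im[90:390,120:520],(400,300));b=cv2.resize(s[165:255,325:445],(400,300),interpolation=cv2.INTER_CUBIC)
cv2.imwrite("pics/c6.png",np.hstack([a,b]))
E
```

```text
t 20.80 tcp [0.5819 0.0803 0.1075] rpy [ 3.141 -0.005 -2.779] F [-0.4  0.1  0.2] w 0.0530 shift units now [-0.1   0.01  1.12] turn [ 0.01 -0.07 -0.  ] shift after turn [-0.1   0.01  1.12]
```

View pics/c6.png

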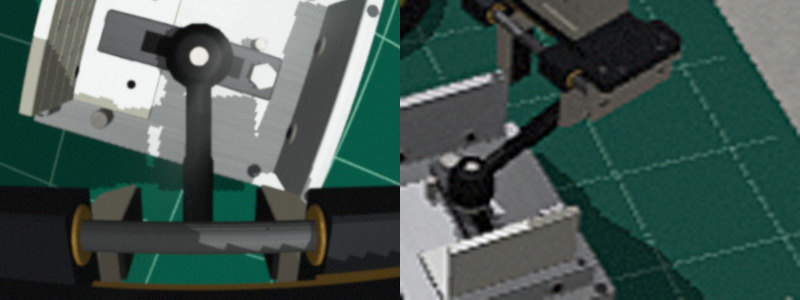

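The handle runs straight between the fingers in the left tile, from (198,60) to (198,215), so angle and centring are right. Descend and pinch.

apply_moves(
  rows=[-0.05, 0, 0.3, 0, 0, 0, 0.15, -0.02, 0, 0.4, 0, 0, 0, 0.15, 0, 0, 0.3, 0, 0, 0, 0.15, 0, 0, 0.1, 0, 0, 0, 0.15, 0, 0, 0, 0, 0, 0, 0.15, 0, 0, 0, 0, 0, 0, -1, 0, 0, 0, 0, 0, 0, -1, 0, 0, 0, 0, 0, 0, -1, 0, 0, 0, 0, 0, 0, -1, 0, 0, 0, 0, 0, 0, -1],
  force=30,
)

```text
t: 21.73
tcp_pos: [0.5875, 0.0828, 0.0665]
tool_rot: [-3.141, 0.001, -2.777]
force: [0.2, 0.5, 0.6]
width: 0.0243
grasp_force: 0.0
```

apply_moves(
  rows=[0, 0, 0, 0, 0, 0, -1, 0, 0, 0, 0, 0, 0, -1, 0.004, -0.126, 0, 0, 0, 1, -1, 0.004, -0.126, 0, 0, 0, 1, -1, 0.004, -0.126, 0, 0, 0, 1, -1, 0.004, -0.126, 0, 0, 0, 1, -1, 0.004, -0.126, 0, 0, 0, 1, -1, 0.004, -0.126, 0, 0, 0, 1, -1, 0, 0, 0, 0, 0, 0, -1, 0, 0, 0, 0, 0, 0, -1],
)

```text
t: 22.57
tcp_pos: [0.5921, 0.0529, 0.066]
tool_rot: [-3.141, 0.0, 3.089]
force: [0.7, -1.0, 0.5]
width: 0.0155
grasp_force: 30.0
```

```bash
cat >> h.py <<'E'
def hs():
    s=observe();v=R.from_euler('z',-J1[3]).apply(np.array(s["tcp_pos"])-J1[:3]);th=np.arctan2(-v[1],v[0]);y=(np.pi+J1[3]-s["tool_rot"][2]+np.pi)%(2*np.pi)-np.pi
    u=np.array([-np.sin(th),-np.cos(th),0]);F=R.from_euler('z',-J1[3]).apply(s["force"])
    print(f"t {s['t']:.2f} theta pos {th:.3f} yaw {y:.3f} r {np.hypot(*v[:2])*1000:.1f} z {s['tcp_pos'][2]:.4f} Ftang {F@u:.1f} Frad {F@[np.cos(th),-np.sin(th),0]:.1f} Fz {F[2]:.1f} w {s['width']:.4f} gf {s['grasp_force']:.1f} q7 {s['qpos'][6]:.2f}")
E
python3 - <<'E'
from h import *
hs()
E
```

```text
t 22.57 theta pos 0.123 yaw 0.126 r 74.2 z 0.0660 Ftang 0.9 Frad 0.8 Fz 0.5 w 0.0155 gf 30.0 q7 1.29
```

apply_moves(
  rows=[0.004, -0.13, 0, 0, 0, 1, -1, 0.004, -0.13, 0, 0, 0, 1, -1, 0.004, -0.13, 0, 0, 0, 1, -1, 0.004, -0.13, 0, 0, 0, 1, -1, 0.004, -0.13, 0, 0, 0, 1, -1, 0.004, -0.13, 0, 0, 0, 1, -1, 0, 0, 0, 0, 0, 0, -1, 0, 0, 0, 0, 0, 0, -1, 0, 0, 0, 0, 0, 0, -1, 0, 0, 0, 0, 0, 0, -1],
)

```text
t: 23.4
tcp_pos: [0.5842, 0.0232, 0.0659]
tool_rot: [3.142, 0.0, 2.67]
force: [1.0, -1.4, -1.4]
width: 0.0158
grasp_force: 30.0
```

```bash
python3 - <<'E'
from h import *
hs()
E
```

```text
t 23.40 theta pos 0.541 yaw 0.544 r 74.1 z 0.0659 Ftang 0.8 Frad 1.6 Fz -1.4 w 0.0158 gf 30.0 q7 0.99
```

apply_moves(
  rows=[0, 0, -0.12, 0, 0, 0, -1, 0, 0, -0.12, 0, 0, 0, -1, 0, 0, 0, 0, 0, 0, -1, 0, 0, 0, 0, 0, 0, -1, 0.004, 0.13, 0, 0, 0, -1, -1, 0.004, 0.13, 0, 0, 0, -1, -1, 0.004, 0.13, 0, 0, 0, -1, -1, 0.004, 0.13, 0, 0, 0, -1, -1, 0.004, 0.13, 0, 0, 0, -1, -1, 0, 0, 0, 0, 0, 0, -1],
)

```text
t: 24.23
tcp_pos: [0.5911, 0.0484, 0.0751]
tool_rot: [-3.141, -0.001, 3.021]
force: [2.3, -4.1, -6.3]
width: 0.0159
grasp_force: 30.1
```

```bash
python3 - <<'E'
from h import *
hs()
E
```

```text
t 24.23 theta pos 0.185 yaw 0.193 r 73.6 z 0.0751 Ftang 3.8 Frad 2.7 Fz -6.3 w 0.0159 gf 30.1 q7 1.24
```

apply_moves(
  rows=[0, 0, -0.04, 0, 0, 0, -1, 0, 0, 0, 0, 0, 0, -1, 0, 0, 0, 0, 0, 0, -1, 0, 0, 0, 0, 0, 0, -1, 0, 0, 0, 0, 0, 0, -1, 0, 0, 0, 0, 0, 0, -1, 0, 0, 0, 0, 0, 0, -1, 0, 0, 0, 0, 0, 0, -1, 0, 0, 0, 0, 0, 0, -1, 0, 0, 0, 0, 0, 0, -1],
)

```text
t: 25.07
tcp_pos: [0.5913, 0.0477, 0.077]
tool_rot: [-3.141, -0.001, 3.017]
force: [-0.5, -2.0, -7.1]
width: 0.0157
grasp_force: 30.0
```

```bash
python3 - <<'E'
from h import *
hs()
E
```

```text
t 25.07 theta pos 0.194 yaw 0.198 r 73.8 z 0.0770 Ftang 2.0 Frad -0.3 Fz -7.1 w 0.0157 gf 30.0 q7 1.24
```

apply_moves(
  rows=[0.004, 0.13, 0, 0, 0, -1, -1, 0.004, 0.13, 0, 0, 0, -1, -1, 0.004, 0.13, 0, 0, 0, -1, -1, 0.004, 0.13, 0, 0, 0, -1, -1, 0.004, 0.13, 0, 0, 0, -1, -1, 0.004, 0.13, 0, 0, 0, -1, -1, 0.004, 0.13, 0, 0, 0, -1, -1, 0.004, 0.13, 0, 0, 0, -1, -1, 0.004, 0.13, 0, 0, 0, -1, -1, 0.004, 0.13, 0, 0, 0, -1, -1],
)

```text
t: 25.9
tcp_pos: [0.5798, 0.097, 0.0768]
tool_rot: [-3.142, -0.002, -2.565]
force: [-1.1, -2.8, -7.0]
width: 0.0151
grasp_force: 30.0
```

apply_moves(
  rows=[0, 0, 0, 0, 0, 0, -1, 0, 0, 0, 0, 0, 0, -1, 0, 0, 0.1, 0, 0, 0, -1, 0, 0, 0.12, 0, 0, 0, -1, 0, 0, 0.08, 0, 0, 0, -1, 0, 0, 0, 0, 0, 0, -1, 0, 0, 0, 0, 0, 0, -1, 0, 0, 0, 0, 0, 0, -1, 0, 0, 0, 0, 0, 0, -1, 0, 0, 0, 0, 0, 0, -1],
)

```text
t: 26.73
tcp_pos: [0.5804, 0.0972, 0.0654]
tool_rot: [-3.141, -0.001, -2.569]
force: [-2.7, -4.7, -0.8]
width: 0.0154
grasp_force: 30.0
```

```bash
python3 - <<'E'
from h import *
hs()
E
```

```text
t 26.73 theta pos -0.503 yaw -0.500 r 74.4 z 0.0654 Ftang 2.5 Frad -4.9 Fz -0.8 w 0.0154 gf 30.0 q7 1.74
```

apply_moves(
  rows=[0.004, -0.13, 0, 0, 0, 1, -1, 0.004, -0.13, 0, 0, 0, 1, -1, 0.004, -0.13, 0, 0, 0, 1, -1, 0.004, -0.13, 0, 0, 0, 1, -1, 0.004, -0.13, 0, 0, 0, 1, -1, 0.004, -0.13, 0, 0, 0, 1, -1, 0.004, -0.13, 0, 0, 0, 1, -1, 0.004, -0.13, 0, 0, 0, 1, -1, 0.004, -0.13, 0, 0, 0, 1, -1, 0.004, -0.13, 0, 0, 0, 1, -1],
)

```text
t: 27.57
tcp_pos: [0.592, 0.0483, 0.0653]
tool_rot: [3.141, -0.0, 3.015]
force: [-3.8, -2.7, -1.0]
width: 0.0159
grasp_force: 30.2
```

```bash
python3 - <<'E'
from h import *
hs()
E
```

```text
t 27.57 theta pos 0.184 yaw 0.200 r 74.4 z 0.0653 Ftang 3.1 Frad -3.5 Fz -1.0 w 0.0159 gf 30.2 q7 1.24
```

apply_moves(
  rows=[0.004, -0.13, 0, 0, 0, 1, -1, 0.004, -0.13, 0, 0, 0, 1, -1, 0.004, -0.13, 0, 0, 0, 1, -1, 0.004, -0.13, 0, 0, 0, 1, -1, 0.004, -0.13, 0, 0, 0, 1, -1, 0.004, -0.13, 0, 0, 0, 0.5, -1, 0, 0, 0, 0, 0, 0, -1, 0, 0, 0, 0, 0, 0, -1, 0, 0, 0, 0, 0, 0, -1, 0, 0, 0, 0, 0, 0, -1],
)

```text
t: 28.4
tcp_pos: [0.5828, 0.0202, 0.0654]
tool_rot: [3.14, 0.0, 2.635]
force: [0.8, 3.2, -2.4]
width: 0.0155
grasp_force: 30.0
```

```bash
python3 - <<'E'
from h import *
hs()
E
```

```text
t 28.40 theta pos 0.585 yaw 0.580 r 74.3 z 0.0654 Ftang -3.2 Frad -0.9 Fz -2.4 w 0.0155 gf 30.0 q7 0.97
```

apply_moves(
  rows=[0, 0, -0.14, 0, 0, 0, -1, 0, 0, -0.14, 0, 0, 0, -1, 0, 0, 0, 0, 0, 0, -1, 0, 0, 0, 0, 0, 0, -1, 0.004, 0.13, 0, 0, 0, -1, -1, 0.004, 0.13, 0, 0, 0, -1, -1, 0.004, 0.13, 0, 0, 0, -1, -1, 0.004, 0.13, 0, 0, 0, -1, -1, 0.004, 0.13, 0, 0, 0, -1, -1, 0.004, 0.13, 0, 0, 0, -1, -1],
)

```text
t: 29.23
tcp_pos: [0.5914, 0.0489, 0.0763]
tool_rot: [3.141, 0.0, 3.055]
force: [0.4, 4.9, -7.3]
width: 0.0156
grasp_force: 30.1
```

apply_moves(
  rows=[0.004, 0.13, 0, 0, 0, -1, -1, 0.004, 0.13, 0, 0, 0, -1, -1, 0.004, 0.13, 0, 0, 0, -1, -1, 0.004, 0.13, 0, 0, 0, -1, -1, 0.004, 0.13, 0, 0, 0, -1, -1, 0.004, 0.13, 0, 0, 0, -1, -1, 0.004, 0.13, 0, 0, 0, -1, -1, 0.004, 0.13, 0, 0, 0, -1, -1, 0.004, 0.13, 0, 0, 0, -1, -1, 0, 0, 0, 0, 0, 0, -1],
)

```text
t: 30.07
tcp_pos: [0.5812, 0.094, 0.0764]
tool_rot: [3.142, 0.001, -2.599]
force: [1.7, 3.2, -7.3]
width: 0.0158
grasp_force: 30.0
```

```bash
python3 - <<'E'
from h import *
hs()
E
```

```text
t 30.07 theta pos -0.461 yaw -0.470 r 73.4 z 0.0764 Ftang -1.9 Frad 3.1 Fz -7.3 w 0.0158 gf 30.0 q7 1.73
```

apply_moves(
  rows=[0, 0, 0, 0, 0, 0, -1, 0, 0, 0, 0, 0, 0, -1, 0, 0, 0.1, 0, 0, 0, -1, 0, 0, 0.12, 0, 0, 0, -1, 0, 0, 0.08, 0, 0, 0, -1, 0, 0, 0, 0, 0, 0, -1, 0, 0, 0, 0, 0, 0, -1, 0, 0, 0, 0, 0, 0, -1, 0, 0, 0, 0, 0, 0, -1, 0, 0, 0, 0, 0, 0, -1],
)

```text
t: 30.9
tcp_pos: [0.5821, 0.0937, 0.0652]
tool_rot: [-3.141, 0.002, -2.603]
force: [0.0, 5.6, 1.7]
width: 0.0156
grasp_force: 30.0
```

```bash
python3 - <<'E'
from h import *
hs()
E
```

```text
t 30.90 theta pos -0.452 yaw -0.465 r 74.0 z 0.0652 Ftang -4.8 Frad 2.9 Fz 1.7 w 0.0156 gf 30.0 q7 1.72
```

apply_moves(
  rows=[0.004, -0.13, 0, 0, 0, 1, -1, 0.004, -0.13, 0, 0, 0, 1, -1, 0.004, -0.13, 0, 0, 0, 1, -1, 0.004, -0.13, 0, 0, 0, 1, -1, 0.004, -0.13, 0, 0, 0, 1, -1, 0.004, -0.13, 0, 0, 0, 1, -1, 0.004, -0.13, 0, 0, 0, 1, -1, 0.004, -0.13, 0, 0, 0, 1, -1, 0.004, -0.13, 0, 0, 0, 1, -1, 0, 0, 0, 0, 0, 0, -1],
)

```text
t: 31.73
tcp_pos: [0.5914, 0.0583, 0.0652]
tool_rot: [3.132, 0.0, 3.057]
force: [-1.7, 20.4, -0.8]
width: 0.017
grasp_force: 31.9
```

```bash
python3 - <<'E'
from h import *
hs()
E
```

```text
t 31.73 theta pos 0.050 yaw 0.158 r 73.5 z 0.0652 Ftang -20.4 Frad -1.3 Fz -0.8 w 0.0170 gf 31.9 q7 1.27
```

apply_moves(
  rows=[0.004, -0.13, 0, 0, 0, 1, -1, 0.004, -0.13, 0, 0, 0, 0.5, -1, 0, -0.1, 0, 0, 0, 0, -1, 0, 0, 0, 0, 0, 0, -1, 0, 0, 0, 0, 0, 0, -1, 0, 0, 0, 0, 0, 0, -1, 0, 0, 0, 0, 0, 0, -1, 0, 0, 0, 0, 0, 0, -1, 0, 0, 0, 0, 0, 0, -1, 0, 0, 0, 0, 0, 0, -1],
)

```text
t: 32.57
tcp_pos: [0.5905, 0.0533, 0.0657]
tool_rot: [3.123, 0.001, 2.962]
force: [1.9, 36.4, -3.5]
width: 0.0177
grasp_force: 30.9
```

```bash
python3 - <<'E'
from h import *
hs()
E
```

```text
t 32.57 theta pos 0.118 yaw 0.252 r 72.6 z 0.0657 Ftang -36.5 Frad 0.2 Fz -3.5 w 0.0177 gf 30.9 q7 1.21
```

apply_moves(
  rows=[0, 0.1, 0, 0, 0, -0.9, -1, 0, 0.1, 0, 0, 0, -0.9, -1, 0, 0.08, 0, 0, 0, 0, -1, 0, 0, 0, 0, 0, 0, -1, 0, 0, 0, 0, 0, 0, -1, 0, 0, 0, 0, 0, 0, -1, 0, 0, 0, 0, 0, 0, -1, 0, 0, 0, 0, 0, 0, -1, 0, 0, 0, 0, 0, 0, -1, 0, 0, 0, 0, 0, 0, -1],
)

```text
t: 33.4
tcp_pos: [0.5912, 0.0579, 0.0654]
tool_rot: [3.13, 0.002, 3.083]
force: [-0.1, 25.9, -0.9]
width: 0.0167
grasp_force: 29.9
```

```bash
python3 - <<'E'
from h import *
hs()
E
```

```text
t 33.40 theta pos 0.055 yaw 0.132 r 73.3 z 0.0654 Ftang -25.9 Frad 0.4 Fz -0.9 w 0.0167 gf 29.9 q7 1.30
```

apply_moves(
  rows=[0, -0.1, 0, 0, 0, 0, -1, 0, -0.05, 0, 0, 0, 0, -1, 0, 0, 0, 0, 0, 0, -1, 0, 0, 0, 0, 0, 0, -1, 0, 0, 0, 0, 0, 0, -1, 0, 0, 0, 0, 0, 0, -1, 0, 0, 0, 0, 0, 0, -1, 0, 0, 0, 0, 0, 0, -1, 0, 0, 0, 0, 0, 0, -1, 0, 0, 0, 0, 0, 0, -1],
)

```text
t: 34.23
tcp_pos: [0.5913, 0.056, 0.0656]
tool_rot: [3.126, 0.003, 3.085]
force: [1.1, 32.5, -2.1]
width: 0.0162
grasp_force: 29.4
```

```bash
python3 - <<'E'
from h import *
hs()
E
```

```text
t 34.23 theta pos 0.081 yaw 0.129 r 73.3 z 0.0656 Ftang -32.5 Frad 0.8 Fz -2.1 w 0.0162 gf 29.4 q7 1.31
```

apply_moves(
  rows=[0, 0.15, 0, 0, 0, -0.6, -1, 0, 0.15, 0, 0, 0, -0.5, -1, 0, 0.1, 0, 0, 0, 0, -1, 0, 0, 0, 0, 0, 0, -1, 0, 0, 0, 0, 0, 0, -1, 0, 0, 0, 0, 0, 0, -1, 0, 0, 0, 0, 0, 0, -1, 0, 0, 0, 0, 0, 0, -1, 0, 0, 0, 0, 0, 0, -1, 0, 0, 0, 0, 0, 0, -1],
)

```text
t: 35.07
tcp_pos: [0.5912, 0.0621, 0.0653]
tool_rot: [3.135, 0.002, -3.128]
force: [-2.2, 16.8, -0.4]
width: 0.0163
grasp_force: 29.5
```

```bash
python3 - <<'E'
from h import *
hs();cv2.imwrite("pics/side7.png",capture("side"));cv2.imwrite("pics/top7.png",capture("top"))
E
```

```text
t 35.07 theta pos -0.002 yaw 0.059 r 73.4 z 0.0653 Ftang -16.9 Frad -0.9 Fz -0.4 w 0.0163 gf 29.5 q7 1.34
```

Every push ends elastically at the same handle angle against a stiff stop, with no permanent advance at 20 to 36 N where free turning takes 3 N. So the nut is on its hard stop. I relax the residual push, open and lift clear.

apply_moves(
  rows=[0, 0.1, 0, 0, 0, 0, -1, 0, 0, 0, 0, 0, 0, -1, 0, 0, 0, 0, 0, 0, 0.15, 0, 0, 0, 0, 0, 0, 0.15, 0, 0, 0, 0, 0, 0, 0.15, 0, 0, 0, 0, 0, 0, 0.15, 0, 0, 0, 0, 0, 0, 0.15, 0, 0, -0.3, 0, 0, 0, 0.15, 0, 0, -0.7, 0, 0, 0, 0.15, 0, 0, -0.7, 0, 0, 0, 0.15],
)

```text
t: 36.0
tcp_pos: [0.5902, 0.0573, 0.1328]
tool_rot: [-3.14, -0.002, -3.135]
force: [-0.1, -0.0, 1.0]
width: 0.0528
grasp_force: 0.0
```

apply_moves(
  rows=[0, 0, -0.8, 0, 0, 0, 0.15, 0.2, 0, -0.9, 0, 0, 0, 0.15, 0.5, 0, -0.6, 0, 0, 0, 0.15, 0.7, 0, 0, 0, 0, 0, 0.15, 0.9, 0, 0, 0, 0, 0, 0.15, 0.8, 0, 0, 0, 0, 0, 0.15, 0.5, 0, 0, 0, 0, 0, 0.15, 0, 0, 0, 0, 0, 0, 0.15, 0, 0, 0, 0, 0, 0, 0.15, 0, 0, 0, 0, 0, 0, 0.15],
)

```text
t: 36.83
tcp_pos: [0.4483, 0.0573, 0.2255]
tool_rot: [-3.141, 0.003, -3.135]
force: [0.6, 0.0, 0.5]
width: 0.0526
grasp_force: 0.0
```

```bash
python3 - <<'E'
from h import *
hs();inj()
w=wcap("w8");s=capture("side");cv2.imwrite("pics/side8.png",s)
# bracket shift since seating: template of web+rail region in side view (side4 vs now)
a=cv2.imread("pics/side4.png")
for n,(x0,y0,x1,y1) in {"web":(338,226,380,252),"rail":(334,250,392,272)}.items():
    r=cv2.matchTemplate(s[y0-6:y1+6,x0-6:x1+6],a[y0:y1,x0:x1],cv2.TM_CCOEFF_NORMED);_,m,_,l=cv2.minMaxLoc(r);print(n,l[0]-6,l[1]-6,round(m,3))
# handle direction in wrist picture: dark pixels near hub height
g=cv2.cvtColor(w,cv2.COLOR_BGR2GRAY)
hub=wproj("w8",W(J1,[(0,0,78)]))[0]
best=[]
for th in np.arange(-.75,.76,.01):
    P=np.array([(r*np.cos(th),-r*np.sin(th),78.5+(r-72)*.22-2) for r in range(50,92,2)])
    q=wproj("w8",W(J1,P)).astype(int);ok=[(0<=x<640 and 0<=y<480) for x,y in q]
    if all(ok): best.append((np.mean([g[y,x] for x,y in q]),round(th,2)))
print(hub,sorted(best)[:12])
E
```

```text
t 36.83 theta pos -3.059 yaw 0.066 r 69.7 z 0.2255 Ftang 0.0 Frad -0.6 Fz 0.5 w 0.0526 gf 0.0 q7 1.36
jig mm [-69.4   5.8 222.5] rpy [-3.141e+00  3.000e-03 -3.135e+00] F [0.6 0.  0.5] w 0.0526 t 36.8333
web 0 0 0.507
rail 0 0 0.876
[317.32927188 301.91402799] [(np.float64(40.42857142857143), np.float64(-0.07)), (np.float64(40.666666666666664), np.float64(-0.06)), (np.float64(41.57142857142857), np.float64(-0.08)), (np.float64(42.95238095238095), np.float64(-0.05)), (np.float64(45.04761904761905), np.float64(-0.09)), (np.float64(46.76190476190476), np.float64(-0.1)), (np.float64(47.476190476190474), np.float64(-0.04)), (np.float64(48.714285714285715), np.float64(-0.23)), (np.float64(50.19047619047619), np.float64(-0.22)), (np.float64(50.714285714285715), np.float64(-0.24)), (np.float64(50.714285714285715), np.float64(-0.11)), (np.float64(51.857142857142854), np.float64(-0.21))]
```

```bash
python3 - <<'E'
from h import *
a,b=[cv2.Canny(cv2.GaussianBlur(cv2.imread(f"pics/{n}.png",0),(0,0),.7),40,110) for n in("side4","side8")]
a,b=[cv2.GaussianBlur(i,(0,0),1) for i in(a,b)]
for n,(x0,y0,x1,y1) in {"web top":(340,222,382,236),"left":(332,234,346,256),"right end":(370,222,386,246)}.items():
    r=cv2.matchTemplate(b[y0-6:y1+6,x0-6:x1+6],a[y0:y1,x0:x1],cv2.TM_CCOEFF_NORMED);_,m,_,l=cv2.minMaxLoc(r);print(n,l[0]-6,l[1]-6,round(m,2))
# strap direction: dark strap along jig -y in wrist view w8, sampled on its top face
g=cv2.cvtColor(cv2.imread("pics/w8.png"),cv2.COLOR_BGR2GRAY)
o=[]
for al in np.arange(-.3,.31,.02):
    P=[(-r*np.sin(al)-np.cos(al)*w,-r*np.cos(al)+np.sin(al)*w,36.3) for r in range(30,61,3) for w in(-12,0,12)]
    q=wproj("w8",W(J1,P)).astype(int);o.append((round(np.mean([g[y,x] for x,y in q]),1),round(al,2)))
print(sorted(o)[:6])
E
```

```text
web top -1 0 0.35
left 0 0 0.6
right end 0 0 0.81
[(np.float64(108.8), np.float64(0.08)), (np.float64(110.5), np.float64(0.06)), (np.float64(116.7), np.float64(0.04)), (np.float64(120.3), np.float64(0.1)), (np.float64(123.9), np.float64(0.02)), (np.float64(131.6), np.float64(0.12))]
```

```bash
python3 - <<'E'
from h import *
wcap("w9");g=cv2.cvtColor(cv2.imread("pics/w9.png"),cv2.COLOR_BGR2GRAY).astype(float)
def smp(al,dx,dy,r,w):
    P=np.c_[-r*np.sin(al)-np.cos(al)*w+dx,-r*np.cos(al)+np.sin(al)*w+dy,np.full(len(r),36.3)]
    return cv2.remap(g.astype(np.float32),wproj("w9",W(J1,P)).astype(np.float32).reshape(1,-1,2),None,cv2.INTER_LINEAR)[0]
rr,ww=[m.ravel() for m in np.meshgrid(np.arange(26,58,2.),[-11,-7,-3,0,3,7,11])]
ro=np.arange(26,58,2.)
res=[]
for al in np.arange(-.1,.2,.01):
  for dx in np.arange(-6,6.1,1):
    i=smp(al,dx,0,rr,ww);l=smp(al,dx,0,ro,0*ro-17);r=smp(al,dx,0,ro,0*ro+17)
    res.append((round(i.mean()-.5*(l.mean()+r.mean()),1),round(al,2),dx,round(i.mean()),round(l.mean()),round(r.mean())))
print(*sorted(res)[:8],sep="\n")
# profile across the strap at two radii (x offsets -26..26 mm): pixel values
for r in(30,40,50): print(r,smp(0,0,0,np.full(27,float(r)),np.arange(-26,27,2.)).astype(int).tolist())
E
```

```text
(np.float32(-114.9), np.float64(0.01), np.float64(-3.0), 125, 247, 234)
(np.float32(-114.5), np.float64(-0.02), np.float64(-4.0), 126, 249, 232)
(np.float32(-114.3), np.float64(-0.01), np.float64(-4.0), 125, 244, 235)
(np.float32(-114.2), np.float64(-0.0), np.float64(-3.0), 126, 251, 231)
(np.float32(-114.0), np.float64(0.03), np.float64(-2.0), 126, 248, 232)
(np.float32(-113.5), np.float64(-0.04), np.float64(-5.0), 126, 245, 234)
(np.float32(-112.8), np.float64(0.02), np.float64(-2.0), 127, 251, 228)
(np.float32(-112.5), np.float64(-0.03), np.float64(-5.0), 125, 238, 236)
30 [252, 254, 255, 255, 255, 254, 248, 191, 145, 139, 98, 72, 74, 73, 72, 74, 106, 146, 156, 147, 117, 94, 162, 227, 232, 233, 232]
40 [232, 253, 254, 254, 254, 254, 252, 193, 144, 146, 146, 145, 147, 148, 148, 149, 148, 148, 152, 143, 108, 81, 155, 225, 232, 233, 233]
50 [217, 253, 255, 255, 255, 255, 251, 204, 143, 141, 143, 143, 142, 144, 146, 146, 145, 146, 144, 137, 108, 68, 132, 225, 235, 236, 234]
```

The strap's edges run parallel to the jig axis at 30, 40 and 50 mm radius, so it is square to about 0.03 rad. The bracket has not moved since seating and the gripper is clear. Handing in.

```bash
python3 -c "
from cell import *
print(hand_in())"
```

```text
the job is handed in; nothing more can be done
None
```

I handed in at about 37 s of the 72 s allowed: bracket seated against rail and pin, strap square within about 0.03 rad, and nut turned to what I judged by force to be its hard stop. `hand_in()` gave no verdict, and I could not measure the nut angle or clamp force directly.

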